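Dock the frit caddy over the sill

ROBOT

A 6-joint arm with a two-finger parallel gripper is mounted at the origin on the work surface; the furniture and walls round the work are solid. World frame = base frame: x ahead of the robot, y to its left, z up, the work surface at z = 0. Lengths are in m, angles in rad, forces in N, time in s.
With the tool pointing down it reaches from about 0.4 to 0.825 m from the base axis. Payload 7 kg.
Tool frame: the origin (TCP) lies midway between the tips of the shut fingers; the grasp point (between the pads) lies 19 mm behind it (bot.grip_depth is the distance from the TCP to the grasp point, in m); z points along the fingers, x is the direction in which the jaws open and shut, and the axes are right-handed (so a half turn about z gives the same grasp; the last joint's range is limited). The gripper opens to 88 mm and grips with 3 to 60 N. Pads are 19 mm wide; open, the fingers measure 130 mm over their backs; the gripper's body (78 mm by 193 mm) begins 47 mm behind the grasp point.
Start: joints at [1.608, 0.359, 0.012, 0, -1.224, -0.288], TCP at [0.168, 0.654, 0.227] pointing down, gripper open.
Joint ranges: [-3.07, 3.07], [-1.43, 2.12], [-1.02, 1.25], [-3.03, 1.67], [-3.05, -0], [-3.03, 3.03]. Speed limits (rad/s): [2.39, 2.39, 3.01, 3.14, 3.14, 3.14].

INTERFACE

Orientations are given as a unit quaternion [w, x, y, z].
In Python, from rig import bot gives the robot as it stands. The module is installed in compiled form; this text tells all that it offers.
- The arm moves only by the tool apply_moves, never from a script. Its argument "series" is one flat list of numbers, 6 for each row, row after row: the shift along the tool's x, y, z in mm, then the turn, a rotation vector about the tool's x, y, z in degrees. A call has 1 to 20 rows; each row shifts and turns the commanded pose from where the row before left it, along the tool's axes as they then stand; what a row does not reach is not made up. A row lasts 1/10 s, in which the tool goes at most 50 mm and 8.59 degrees, less where a joint would pass 70% of its speed; a pose out of reach is approached as far as the arm can. A call is refused whole if a number of a shift passes 50 or a number of a turn 8.59, either way. A call with a gripper value outside its range is refused whole. "fingers" is the closure, from -1 (fully open) to 1 (shut), set as the call begins (left out, the last holds). The fingers move at their own pace and stop on an object; "squeeze" is the grip in N (left out, the last holds). Time passes only in rows, so rows that do not move let the fingers close. It gives the time, the measured TCP pose, the force and the opening at its end, in the units of the state.
- bot.observe(): the state, without advancing time (a new reading comes with each control period).
- bot.camera(name): name is "scene" or "top"; returns the picture (480x640x3 uint8, red, green, blue); there is no depth.
- bot.get_calibration(name): a dict with "fx", "fy", "cx", "cy" (pixels), "R" (3x3) and "t" (3): a world point X has camera coordinates R X + t. Camera axes: x right, y down, z forward; pixel columns grow to the right and rows downward; lengths in m; the calibration is good to about 2 mm. A picture is of the moment at which its call begins. get_calibration takes no time and is no camera call.
- bot.hand_in(): hands the job in, once; it reports no verdict.
The state is a dict: "clock": time; "joint_pos": joint angles; "qd": joint speeds; "joint_efforts": joint torques, N m; "ee_pos": TCP position; "orientation": TCP orientation; "contact_force": force on the tool from outside, world axes, zero at the start; "wrist_torque": the same for the moment, N m; "opening": finger opening in m.
Only numpy, scipy, OpenCV 4.12 (cv2) and the standard library are available. Lean on these libraries where they do the work, as an engineer would, in place of code of your own. Each camera call takes 0.05 s, during which the arm holds its last target.

TASK

Put the wooden frit caddy away in its dock on the bench: lift its leading end onto the dock's raised sill while its rear end stays on the bench, then slide it in over the sill until the rear end too has come down behind the sill. Run it gently up to the stop at the back of the dock so that it just touches; the stop has been set by hand and must not be pushed out of its place. Never ram the sill, keep both frit jars standing in the caddy, leave the other things on the bench alone, and let go of the caddy at the end.

Things in the scene. Friction and masses are not known exactly. Their poses are not given: they have to be found in the camera images.
- dock: Low dock screwed to the bench: plywood base 285 x 206 x 10 mm, an aluminium sill across its open front, two side rails and an adjustable stop at the back. Origin on the bench surface below the middle of the sill's front face; x points level into the dock, y to its left, z up. The dock's floor lies 10 mm above the bench.
- sill_top (a point): Middle of the rounded top of the aluminium sill, 18 mm above the bench, 6 mm behind the dock's origin. The sill fills x = 0 to 12 mm of the dock and stands 8 mm above the floor behind it.
- mouth (a point): On the dock's floor, midway between the front ends of the straight rails, 38 mm behind the dock's origin. The rails' tops are 42 mm above the bench; the clear width between them is 142 mm (4 mm to spare either side of the caddy), flaring to 160 mm over their first 26 mm.
- slot (a point): Middle of the stop's slot in the dock's floor, 236 mm behind the dock's origin; fixed. The stop, a black steel plate with a rubber pad 70 mm wide, 2.5 to 24.5 mm above the floor, is clamped so that its pad's face is 216 to 246 mm behind the dock's origin, differently each time. Its setting is not measured but felt. The clamp holds about 18 N; pushed harder, the stop slides back.
- caddy: Open wooden caddy 190 (x) x 134 (y) mm, walls 36 mm high, 6 mm floor, about 0.4 kg without its jars (varies); origin under its centre, x towards its leading end, which faces the dock at the start. In the middle two loose frit jars stand in cells. Near each end a dowel runs across it, carried by ears 75 mm high; they are the handles.
- nose (a point): Middle of the caddy's leading bottom edge, 95 mm ahead of its origin; axes as the caddy's.
- tail (a point): Middle of the caddy's rear bottom edge, 95 mm behind its origin; axes as the caddy's.
- nose_dowel (a point): Middle of the axis of the leading dowel, 74 mm ahead of the caddy's origin, 62 mm above its underside. The wooden dowel is 12 mm thick, 122 mm long between the ears, along the caddy's y; pinched lightly (about 25 N) from above, it lets the caddy swing about it. 9 mm free to the end wall (its top is 26 mm below this point), over 35 mm to the jars.
- tail_dowel (a point): Middle of the axis of the rear dowel, 74 mm behind the caddy's origin, 62 mm above its underside; otherwise like the leading dowel.
- frit_blue: Glass jar of blue frit with a light lid, 58 mm diameter, 79 mm high, 0.11 kg, standing loose in the caddy's left cell (+y); origin under its centre, z up its axis.
- frit_orange: Glass jar of orange frit with a red lid, 58 mm diameter, 79 mm high, 0.11 kg, standing loose in the caddy's right cell (-y); origin under its centre, z up its axis.
- frit_green: Bystander: glass jar of green frit with a dark lid, 52 mm diameter, 64 mm high, standing on the bench to the left of the dock; origin under its centre.
- bead_dish: Bystander: round steel dish with beads, 68 mm wide, 17 mm high, on the bench to the right of the caddy's way to the dock; origin under its centre.
- brass_weight: Bystander: brass weight, 35 mm diameter, 39 mm high, on the bench to the left of the dock; origin under its centre.
Not all that is in view belongs to the job. Leave any turquoise look-alike of the caddy alone.

How it is judged:
On the way, in this order (a step that is already met when the one before it is completed fails the run):
1. the caddy's leading edge is on or above the sill, past its front face, while the rear edge is still on the bench (x of nose in the frame of dock between 0.004 and 0.12 m and z of nose in the frame of dock above 0.015 m and z of tail in the frame of dock below 0.006 m), for 0.1 s.
2. the whole caddy lies on the dock's floor, its rear edge behind the sill (x of tail in the frame of dock above 0.01 m and z of each of tail, nose in the frame of dock below 0.0135 m), for 0.1 s.
At the end, for the whole second after the job is handed in: The caddy lies flat on the dock floor (edges within 3.5 mm) between the rails, rear edge behind the sill, leading end less than 3 mm from the stop, released and at rest; the stop is within 4 mm of its setting; both jars stand upright in the caddy (all of step 2 and z of nose in the frame of dock above 0.005 m and angle between the x axis of caddy and the x axis of dock, either way round below 0.08 rad and x of stop_c0 in the frame of caddy below 0.1005 m and distance of stop_c0 from where it was at the start of the episode below 0.004 m and angle between each of frit_blue, frit_orange's own z axis and vertical below 0.15 rad and distance between each of frit_blue, frit_orange and caddy below 0.06 m and linear speed of caddy below 0.02 m/s); the robot touches nothing.
It fails at once if the stop is pushed more than 4 mm out of its setting (distance of stop_c0 from where it was at the start of the episode above 0.004 m).
It fails at once if the caddy is rammed or dropped against the dock with more than 45 N (contact force between caddy and dock above 45 N).
It fails at once if a jar in the caddy tips over or is lifted out (angle between any of frit_blue, frit_orange's own z axis and vertical above 0.5 rad or distance between any of frit_blue, frit_orange and caddy above 0.07 m).
It fails at once if a bystander is moved more than 20 mm (distance of any of frit_green, bead_dish, brass_weight from where it was at the start of the episode above 0.02 m).
It also fails if it takes over 64 s, if anything falls off the work surface, if the arm or the gripper's body presses on something with over 40 N, if the wrist force passes 120 N, or if a joint passes its speed limit or range.

## Working session

There is one attempt and no reset: what is moved stays moved. The work goes in short steps, Python scripts to look and compute and a tool call to move; the robot and the scene stay as the last step left them, time stands still between calls to the robot, and variables do not carry over. Pictures are saved under pics/ and viewed, and the job is handed in when it is done.

Besides the shell and the picture viewer there is one more tool, called after ">>>" as name(argument=value, ...) on one line, values as JSON. apply_moves: Moves the arm, as the interface text tells. Its arguments: {"type":"object","properties":{"series":{"type":"array","items":{"type":"number"}},"fingers":{"type":"number"},"squeeze":{"type":"number"}},"required":["series"]}

```bash
mkdir -p pics; python3 - <<'E'
from rig import bot
import cv2
s=bot.observe()
for k,v in s.items(): print(k,v)
for n in("scene","top"):
    im=bot.camera(n); cv2.imwrite(f"pics/{n}0.png",cv2.cvtColor(im,cv2.COLOR_RGB2BGR))
    print(n,bot.get_calibration(n))
E
```

```text
clock 0.0
joint_pos [ 1.60810707e+00  3.59393245e-01  1.10466617e-02 -3.30249547e-04
 -1.22414318e+00 -2.88085278e-01]
qd [-0.00012362 -0.00026466 -0.00091155 -0.00022014 -0.00082882  0.00162697]
joint_efforts [-8.07803626e-04 -5.82713842e+01  2.93068850e+01  6.99778005e+00
  7.14774389e-03 -1.51418249e-04]
ee_pos [0.16742665 0.65338024 0.22561688]
orientation [-6.19946652e-04 -6.13080808e-01  7.90019735e-01 -5.97245685e-04]
contact_force [-0.01673472 -0.48586265  0.059682  ]
wrist_torque [-0.00863608 -0.02501925 -0.01604887]
opening 0.08758585901468859
scene {'fx': 596.9043280853143, 'fy': 596.9043280853143, 'cx': 322.1084745717764, 'cy': 240.18632035308784, 'R': array([[-0.90358848, -0.42824233, -0.01167774],
       [-0.18553921,  0.41576533, -0.8903451 ],
       [ 0.38613865, -0.80233889, -0.45513651]]), 't': array([0.49285012, 0.16448841, 1.5922992 ])}
top {'fx': 513.3046917178426, 'fy': 513.3046917178426, 'cx': 323.01899936385996, 'cy': 243.71070487382875, 'R': array([[ 0.00987539, -0.99991383,  0.00864978],
       [-0.99584579, -0.01061752, -0.09043462],
       [ 0.09051867, -0.00772077, -0.99586483]]), 't': array([-0.0215807 ,  0.55260542,  1.84491069])}
```

View pics/scene0.png

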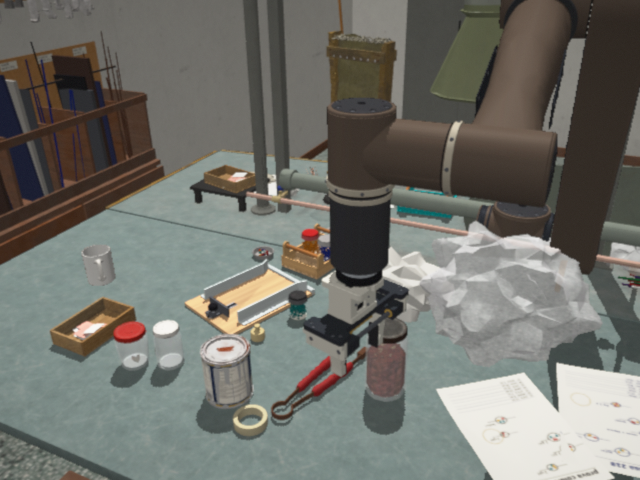

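View pics/top0.png

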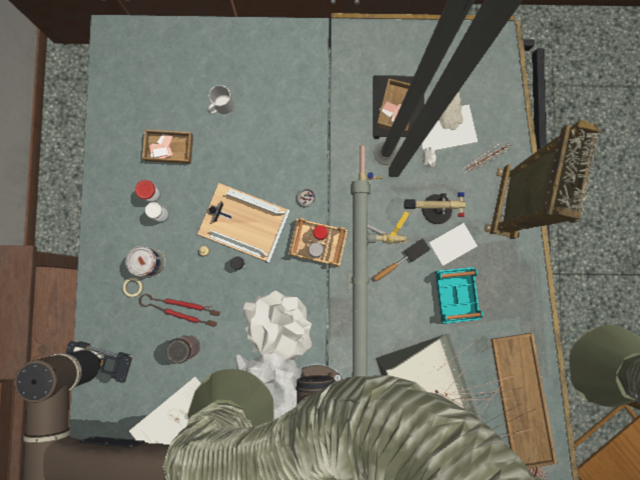

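```bash
cat > h.py <<'E'
import numpy as np,cv2
from rig import bot
C={n:bot.get_calibration(n) for n in("scene","top")}
def ray(n,u,v):
    c=C[n];d=c["R"].T@np.array([(u-c["cx"])/c["fx"],(v-c["cy"])/c["fy"],1.]);o=-c["R"].T@c["t"];return o,d
def onz(n,u,v,z):
    o,d=ray(n,u,v);return o+d*(z-o[2])/d[2]
def proj(n,X):
    c=C[n];p=c["R"]@np.array(X,float)+c["t"];return np.array([c["fx"]*p[0]/p[2]+c["cx"],c["fy"]*p[1]/p[2]+c["cy"]])
def tri(a,b):
    o1,d1=ray("scene",*a);o2,d2=ray("top",*b)
    A=np.array([d1,-d2]).T;s=np.linalg.lstsq(A,o2-o1,rcond=None)[0]
    p,q=o1+s[0]*d1,o2+s[1]*d2;return (p+q)/2,np.linalg.norm(p-q)
E
python3 - <<'E'
import cv2
t=cv2.imread("pics/top0.png");s=cv2.imread("pics/scene0.png")
cv2.imwrite("pics/tz.png",cv2.resize(t[170:280,190:390],None,fx=4,fy=4,interpolation=cv2.INTER_CUBIC))
cv2.imwrite("pics/sz.png",cv2.resize(s[210:350,175:375],None,fx=4,fy=4,interpolation=cv2.INTER_CUBIC))
E
python3 -c "
from h import *
for n in C: print(n,-C[n]['R'].T@C[n]['t'])
"
```

```text
scene [-0.13899553  1.42023428  0.87692032]
top [ 3.83524044e-01 -1.46741462e-03  1.88744300e+00]
```

View pics/tz.png

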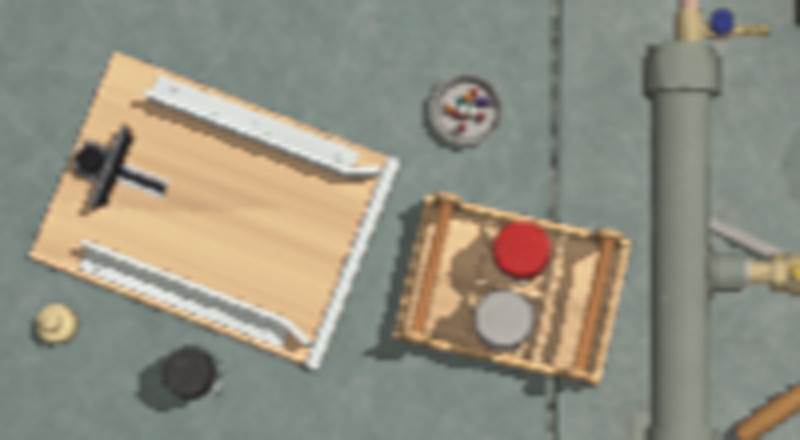

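View pics/sz.png

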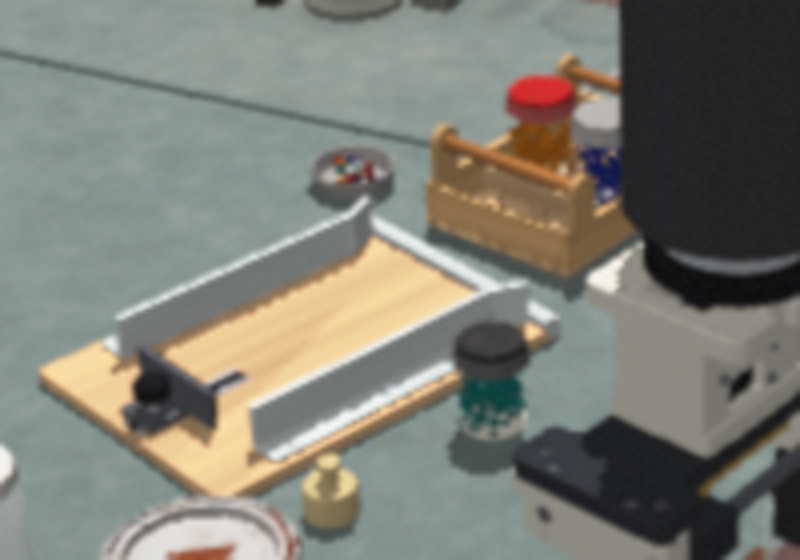

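```bash
python3 - <<'E'
from h import *
def T(U,V,z): return onz("top",(U+.5)/4-.5+190,(V+.5)/4-.5+170,z)
P={'base backR':(115,52,.01),'base backL':(30,257,.01),'sillR':(392,160,.018),'sillL':(315,367,.018),
'dowN_R':(443,203,.062),'dowN_L':(418,330,.062),'dowT_R':(608,240,.062),'dowT_L':(585,370,.062),'dish':(463,112,.017),'brass':(55,323,.039),'green':(190,372,.064),'red':(523,248,.085),'blue':(505,317,.085),'stopR':(128,130,.034),'stopL':(90,210,.034)}
Q={k:T(*v) for k,v in P.items()}
for k,v in Q.items(): print(k,v.round(4))
d=lambda a,b:np.linalg.norm(Q[a]-Q[b])
print(d('base backR','base backL'),d('sillR','sillL'),d('dowN_R','dowN_L'),d('dowT_R','dowT_L'))
a=lambda v:np.degrees(np.arctan2(v[1],v[0]))
print(a((Q['dowN_R']+Q['dowN_L'])-(Q['dowT_R']+Q['dowT_L'])),np.linalg.norm((Q['dowN_R']+Q['dowN_L'])/2-(Q['dowT_R']+Q['dowT_L'])/2))
print(a(Q['base backR']+Q['base backL']-Q['sillR']-Q['sillL']), a(Q['sillL']-Q['sillR']))
# pipe: scene pixels
for n,l in(("top",[(362,190),(362,370)]),): pass
E
python3 - <<'E'
import cv2
s=cv2.imread("pics/scene0.png")
cv2.imwrite("pics/sz2.png",cv2.resize(s[130:300,190:460],None,fx=2.9,fy=2.9,interpolation=cv2.INTER_CUBIC))
E
```

```text
base backR [0.7774 0.3741 0.01  ]
base backL [0.5855 0.4465 0.01  ]
sillR [0.6779 0.1154 0.018 ]
sillL [0.4867 0.1824 0.018 ]
dowN_R [0.6326 0.0664 0.062 ]
dowN_L [0.5182 0.0871 0.062 ]
dowT_R [ 0.6008 -0.0817  0.062 ]
dowT_L [ 0.4841 -0.062   0.062 ]
dish [0.7235 0.0508 0.017 ]
brass [0.5228 0.4152 0.039 ]
green [0.4786 0.2887 0.064 ]
red [ 0.5901 -0.0057  0.085 ]
blue [0.5288 0.0095 0.085 ]
stopR [0.7003 0.3554 0.034 ]
stopL [0.6264 0.3878 0.034 ]
0.2050865562089311 0.20258226079140004 0.1161844898514301 0.118347184239725
77.50001685568829 0.1522178821170247
69.23154337847419 160.6857064826864
```

View pics/sz2.png

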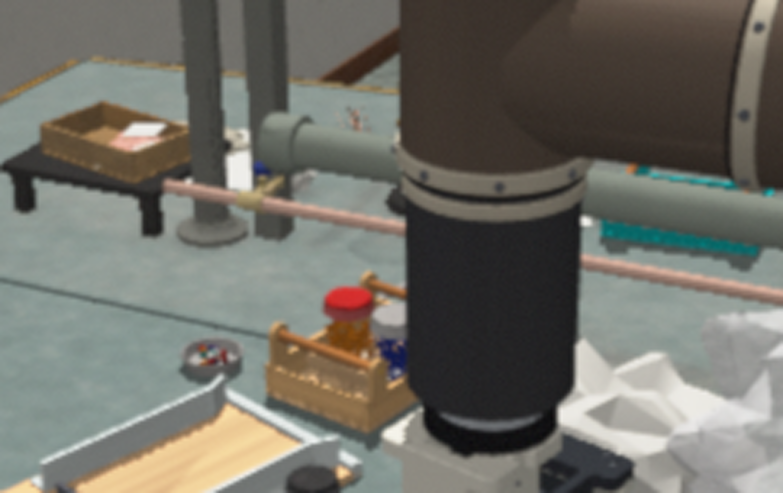

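```bash
python3 - <<'E'
from h import *
o=-C["top"]["R"].T@C["top"]["t"]
def plane(c1,c2):
    _,d1=ray("top",*c1);_,d2=ray("top",*c2);return np.cross(d1,d2)
n=plane((362,185),(362,365))
def I(u,v,z=None):
    oo,d=ray("scene",u,v); s=n@(o-oo)/(n@d);return oo+s*d
f=lambda U,V:((U+.5)/2.9-.5+190,(V+.5)/2.9-.5+130)
for nm,p in {'capend':(268,135),'grey mid':(350,145),'grey far':(690,210),'cop':(300,210),'cop2':(700,280),'copvalve':(250,195)}.items(): print(nm,I(*f(*p)).round(3))
print(tri(f(272,140),(361,183)))
E
```

```text
capend [ 0.753 -0.143  0.191]
grey mid [ 0.652 -0.143  0.195]
grey far [ 0.273 -0.145  0.184]
cop [ 0.72  -0.151  0.104]
cop2 [ 0.259 -0.152  0.106]
copvalve [ 0.783 -0.15   0.111]
(array([ 0.7452014 , -0.14007298,  0.1872855 ]), np.float64(0.0015332532384786232))
```

```bash
cat > fit.py <<'E'
from h import *
def seg(im,a,b,z,n=60,w=5,trim=.12,n_cam="top",sub=None):
    """subpixel edge between image points a,b: max gradient across the line; returns world line pts at height z"""
    g=cv2.cvtColor(im,cv2.COLOR_RGB2GRAY).astype(np.float32); g=cv2.GaussianBlur(g,(0,0),.7)
    a,b=np.array(a,float),np.array(b,float);t=(b-a)/np.linalg.norm(b-a);nn=np.array([-t[1],t[0]])
    s=np.linspace(-w,w,8*w+1);pts=[]
    for f in np.linspace(trim,1-trim,n):
        p=a+f*(b-a)+s[:,None]*nn
        v=cv2.remap(g,p[:,0].astype(np.float32)[None],p[:,1].astype(np.float32)[None],cv2.INTER_CUBIC)[0]
        d=np.abs(np.gradient(v));k=d.argmax();pts.append(p[k])
    pts=np.array(pts,np.float32)
    vx,vy,x,y=cv2.fitLine(pts,cv2.DIST_HUBER,0,.01,.01).ravel()
    res=np.median(np.abs((pts-[x,y])@np.array([-vy,vx])))
    l=lambda q:np.array([x,y])+((np.array(q)-[x,y])@[vx,vy])*np.array([vx,vy])
    A,B=onz(n_cam,*l(a),z),onz(n_cam,*l(b),z)
    return A,B,res
E
python3 - <<'E'
from fit import *
im=cv2.cvtColor(cv2.imread("pics/top0.png"),cv2.COLOR_BGR2RGB)
c=lambda U,V:((U+.5)/4-.5+190,(V+.5)/4-.5+170)
ang=lambda d:np.degrees(np.arctan2(d[1],d[0]))
E={'base right side':((380,150),(115,52),.01),'base left side':((300,360),(32,257),.01),'base back':((32,257),(115,52),.01),
'sill front':((317,370),(400,160),.018),'sill back':((304,362),(384,160),.018),
'cadN out':((395,336),(428,195),.036)}
R={}
for k,(a,b,z) in E.items():
    A,B,r=seg(im,c(*a),c(*b),z,w=3);R[k]=(A,B);print(k,A.round(4),B.round(4),'ang',ang(B-A).round(2),'res',r)
u=np.array([np.cos(np.radians(70)),np.sin(np.radians(70))]);l=np.array([-u[1],u[0]])
for k,(A,B) in R.items(): print(k,((A+B)[:2]/2@u).round(4),((A+B)[:2]/2@l).round(4))
E
```

```text
base right side [0.6839 0.1288 0.01  ] [0.7777 0.3739 0.01  ] ang 69.04 res 0.23466766
base left side [0.4933 0.1971 0.01  ] [0.5858 0.4446 0.01  ] ang 69.5 res 0.20103168
base back [0.5863 0.4466 0.01  ] [0.7774 0.374  0.01  ] ang -20.81 res 0.2772603
sill front [0.4843 0.1813 0.018 ] [0.678 0.108 0.018] ang -20.74 res 0.1572259
sill back [0.4873 0.1823 0.018 ] [0.6738 0.1125 0.018 ] ang -20.52 res 1.5258789e-05
cadN out [0.5152 0.1112 0.036 ] [0.6411 0.0738 0.036 ] ang -16.56 res 0.6381432
base right side 0.4862 -0.6008
base left side 0.486 -0.3973
base back 0.6188 -0.5004
sill front 0.3347 -0.4966
sill back 0.337 -0.4951
cadN out 0.2847 -0.5116
```

```bash
cat > cad.py <<'E'
from fit import *
def dowel(im,a,b,z=.062,w=5):
    """centreline of reddish-brown dowel between image pts, weighted by redness"""
    h=im.astype(np.float32);r=cv2.GaussianBlur((h[:,:,0]-h[:,:,2])/(h.sum(2)+1),(0,0),.5)
    a,b=np.array(a,float),np.array(b,float);t=(b-a)/np.linalg.norm(b-a);nn=np.array([-t[1],t[0]])
    s=np.linspace(-w,w,8*w+1);pts=[]
    for f in np.linspace(.1,.9,40):
        p=a+f*(b-a)+s[:,None]*nn
        v=cv2.remap(r,p[:,0].astype(np.float32)[None],p[:,1].astype(np.float32)[None],cv2.INTER_LINEAR)[0]
        v=np.clip(v-np.percentile(v,60),0,None);pts.append((p*v[:,None]).sum(0)/v.sum())
    pts=np.array(pts,np.float32);vx,vy,x,y=cv2.fitLine(pts,cv2.DIST_HUBER,0,.01,.01).ravel()
    l=lambda q:np.array([x,y])+((np.array(q)-[x,y])@[vx,vy])*np.array([vx,vy])
    return onz("top",*l(a),z),onz("top",*l(b),z)
TH=np.radians(69.25);U=np.array([np.cos(TH),np.sin(TH)]);L=np.array([-U[1],U[0]])
E
python3 - <<'E'
from cad import *
im=cv2.cvtColor(cv2.imread("pics/top0.png"),cv2.COLOR_BGR2RGB)
c=lambda U,V:((U+.5)/4-.5+190,(V+.5)/4-.5+170)
ang=lambda d:np.degrees(np.arctan2(d[1],d[0]))
pts={'R':[(.6839,.1288),(.7777,.3739)],'L':[(.4933,.1971),(.5858,.4446)],'B':[(.5863,.4466),(.7774,.374)],'S':[(.4843,.1813),(.678,.108)]}
m={k:np.mean(v,0) for k,v in pts.items()}
lat=(m['R']@L+m['L']@L)/2; print('w',m['L']@L-m['R']@L,'len',m['B']@U-m['S']@U)
al=(m['S']@U+m['B']@U-.285)/2
O=U*al+L*lat;print('dock O',O)
for nm,a,b in(('N',(443,203),(418,330)),('T',(608,240),(585,370))):
    A,B=dowel(im,c(*a),c(*b));M=(A+B)/2
    print(nm,A.round(4),B.round(4),'mid',M.round(4),'caddy yaw',ang((A-B))+90,'in dock',(M[:2]-O)@U,(M[:2]-O)@L)
for nm,p in {'red':(.5901,-.0057),'blue':(.5288,.0095),'dish':(.7235,.0508),'green':(.4786,.2887),'brass':(.5228,.4152)}.items():
    p=np.array(p);print(nm,((p-O)@U).round(3),((p-O)@L).round(3))
for x in(0,95):
  for y in (103,-103): 
    P=O+U*x/1e3+L*y/1e3; print(x,y,proj('scene',[*P,.01]).round(1),proj('top',[*P,.01]).round(1))
E
```

```text
w 0.20346783599329094 len 0.284095775979459
dock O [0.58136968 0.1440833 ]
N [0.6319 0.0632 0.062 ] [0.5184 0.0879 0.062 ] mid [0.5751 0.0755 0.062 ] caddy yaw 77.72973160304004 in dock -0.06631278302911235 -0.018459019963445553
T [ 0.6007 -0.0822  0.062 ] [ 0.4852 -0.0571  0.062 ] mid [ 0.5429 -0.0696  0.062 ] caddy yaw 77.7798631310656 in dock -0.21347852400730588 -0.03978395375265001
red -0.137 -0.061
blue -0.144 0.001
dish -0.037 -0.166
green 0.099 0.147
brass 0.233 0.151
0 103 [313.7 291.7] [269.1 262. ]
0 -103 [266.  265.4] [289.9 210. ]
95 103 [287.4 305.3] [245.  252.5]
95 -103 [240.1 277. ] [266.  200.8]
```

>>> apply_moves(series=[23,-26.8,0,0,0,-0.1,23,-26.8,0,0,0,-0.1,23,-26.8,0,0,0,-0.1,23,-26.8,0,0,0,-0.1,23,-26.8,0,0,0,-0.1,23,-26.8,0,0,0,-0.1,23,-26.8,0,0,0,-0.1,23,-26.8,0,0,0,-0.1,23,-26.8,0,0,0,-0.1,23,-26.8,0,0,0,-0.1,23,-26.8,0,0,0,-0.1,23,-26.8,0,0,0,-0.1,23,-26.8,0,0,0,-0.1,23,-26.8,0,0,0,-0.1,23,-26.8,0,0,0,-0.1,23,-26.8,0,0,0,-0.1,23,-26.8,0,0,0,-0.1,23,-26.8,0,0,0,-0.1,23,-26.8,0,0,0,-0.1,22,-26.8,0,0,0,-0.1], fingers=0.4, squeeze=25)

```text
clock: 2.1
ee_pos: [0.5828, 0.0816, 0.2263]
orientation: [-0.0, -0.627, 0.779, 0.0]
contact_force: [0.7, 1.1, -0.7]
opening: 0.0262
```

```bash
cat > go.py <<'E'
from cad import *
from scipy.spatial.transform import Rotation as Ro
O=np.array([0.58136968,0.1440833])
def st(p=True):
    s=bot.observe();q=s["orientation"];R=Ro.from_quat([q[1],q[2],q[3],q[0]]).as_matrix();x=np.array(s["ee_pos"])
    if p:
        print('t',round(s["clock"],2),'tcp',x.round(4),'yaw(tool x+180)',round(np.degrees(np.arctan2(-R[1,0],-R[0,0])),2),'tilt z',R[:,2].round(3),'dock xy',((x[:2]-O)@U).round(4),((x[:2]-O)@L).round(4),'F',np.round(s["contact_force"],2),'Fdock',round(float(s["contact_force"][:2]@U),2),'M',np.round(s["wrist_torque"],2),'open',round(s["opening"],4))
    return x,R
def need(target,yaw):
    x,R=st();d=R.T@(np.array(target)-x);y=np.degrees(np.arctan2(-R[1,0],-R[0,0]))
    print('shift mm',(d*1e3).round(1),'turn z',round(-(yaw-y),2))
def dk(a,l): return O+U*a+L*l
E
python3 -c "
from go import *
need([.5751,.0755,.043],77.6)
cv2.imwrite('pics/t1.png',cv2.cvtColor(bot.camera('top'),cv2.COLOR_RGB2BGR));cv2.imwrite('pics/s1.png',cv2.cvtColor(bot.camera('scene'),cv2.COLOR_RGB2BGR))
a=cv2.imread('pics/t1.png')[170:280,190:390];b=cv2.imread('pics/s1.png')[150:310,190:390]
a=cv2.resize(a,None,fx=3,fy=3);b=cv2.resize(b,(600,270*160//200*0+260))
cv2.imwrite('pics/c1.png',np.vstack([a,b]))
"
```

```text
t 2.1 tcp [0.5828 0.0816 0.2263] yaw(tool x+180) 77.63 tilt z [-0.001 -0.    -1.   ] dock xy -0.0579 -0.0235 F [ 0.69  1.12 -0.75] Fdock 1.29 M [ 0.11 -0.05  0.02] open 0.0262
shift mm [  7.6   6.1 183.3] turn z 0.03
```

View pics/c1.png

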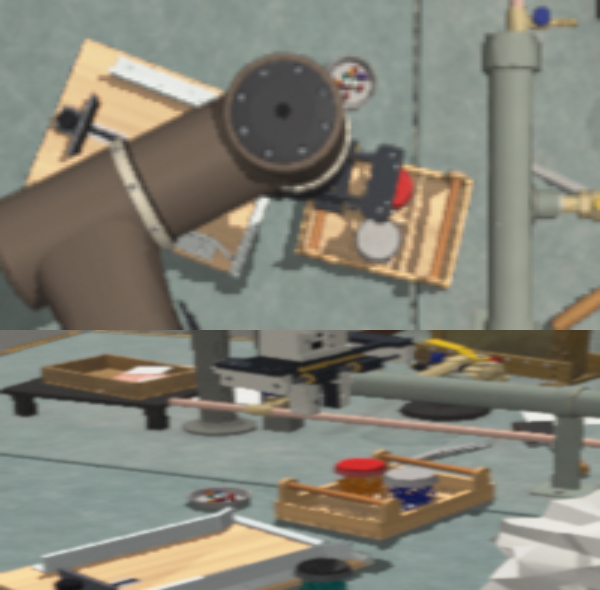

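```bash
python3 -c "
from go import *
b=cv2.imread('pics/s1.png')
b=cv2.resize(b[210:320,190:370],None,fx=4,fy=4,interpolation=cv2.INTER_CUBIC)
f=lambda p:tuple(int(round(v)) for v in ((p-[190,210]+.5)*4-.5))
A=np.array([.6319,.0632,.062]);B=np.array([.5184,.0879,.062])
for P in(A,B,(A+B)/2): cv2.circle(b,f(proj('scene',P)),3,(255,0,0),-1)
for x,y in((0,103),(0,-103),(285,103),(285,-103)): cv2.circle(b,f(proj('scene',[*dk(x/1e3,y/1e3),.01])),3,(0,0,255),-1)
cv2.imwrite('pics/c2.png',b)
"
```

```text
(no output)
```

View pics/c2.png

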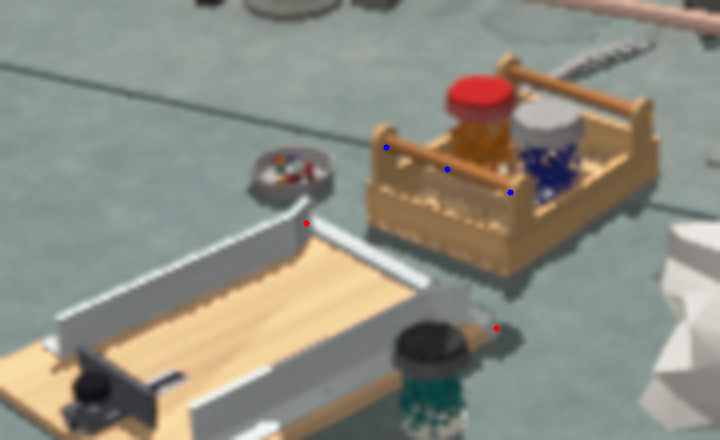

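>>> apply_moves(series=[2,1.5,25,0,0,0,2,1.5,25,0,0,0,2,1.5,25,0,0,0,1.6,1.6,25,0,0,0,0,0,20,0,0,0,0,0,0,0,0,0])

```text
clock: 2.8
ee_pos: [0.5724, 0.0764, 0.1036]
orientation: [-0.003, -0.627, 0.779, 0.001]
contact_force: [-0.4, -1.0, 0.5]
opening: 0.0261
```

```bash
python3 -c "
from go import *
c=lambda U_,V,z:((U_+.5)/4-.5+190,(V+.5)/4-.5+z)
print('dowel R end',tri(c(386,138,210),c(443,203,170)),'L',tri(c(508,182,210),c(418,330,170)),'sillR',tri(c(308,212,210),c(390,165,170)))
need([.5751,.0755,.043],77.6)
cv2.imwrite('pics/s2.png',cv2.cvtColor(bot.camera('scene'),cv2.COLOR_RGB2BGR))
b=cv2.imread('pics/s2.png')
cv2.imwrite('pics/c3.png',cv2.resize(b[200:310,230:390],None,fx=5,fy=5,interpolation=cv2.INTER_CUBIC))
"
```

```text
dowel R end (array([0.63078794, 0.06578278, 0.07111377]), np.float64(0.00117372914602781)) L (array([0.51890573, 0.087227  , 0.06969125]), np.float64(0.0026863035383925065)) sillR (array([0.67100143, 0.11617873, 0.02559074]), np.float64(0.002341914118038891))
t 2.8 tcp [0.5724 0.0764 0.1036] yaw(tool x+180) 77.61 tilt z [-0.005 -0.002 -1.   ] dock xy -0.0665 -0.0156 F [-0.4  -1.03  0.52] Fdock -1.1 M [-0.06  0.09 -0.05] open 0.0261
shift mm [ 0.1 -3.1 60.6] turn z 0.01
```

View pics/c3.png

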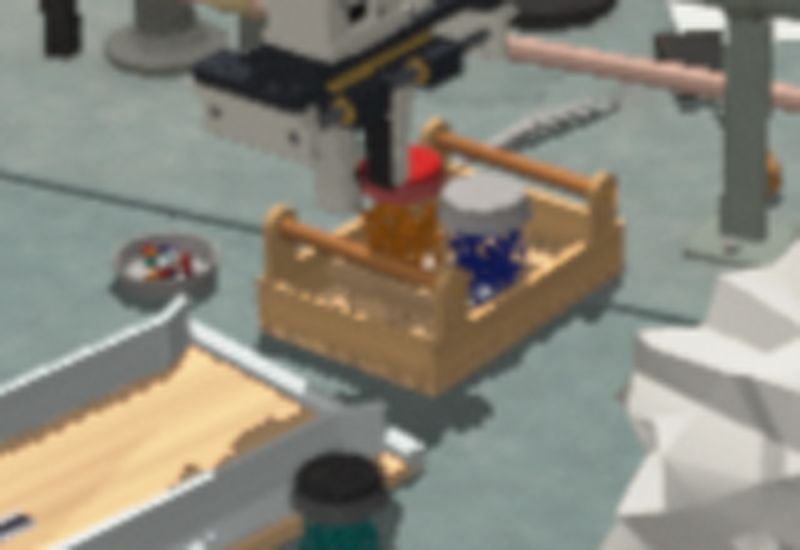

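```bash
python3 -c "
from go import *
x,R=st()
b=cv2.imread('pics/s2.png');b=cv2.resize(b[200:310,230:390],None,fx=5,fy=5,interpolation=cv2.INTER_CUBIC)
f=lambda P:tuple(int(round(v)) for v in ((proj('scene',P)-[230,200]+.5)*5-.5))
for s in(-1,1):
  for dy in(-.0095,.0095):
    p=x+R[:,0]*s*.01305+R[:,1]*dy; cv2.circle(b,f(p),3,(255,255,0),-1); print(f(p))
  p=x+R[:,0]*s*.01305-R[:,2]*.02; cv2.circle(b,f(p),3,(0,255,0),-1)
cv2.imwrite('pics/c4.png',b[80:320,150:550].repeat(2,0).repeat(2,1))
"
```

```text
t 2.85 tcp [0.5737 0.0767 0.1055] yaw(tool x+180) 77.64 tilt z [-0.003 -0.001 -1.   ] dock xy -0.0657 -0.0167 F [ 0.36 -0.54  0.77] Fdock -0.38 M [ 0.05 -0.06 -0.  ] open 0.0261
(331, 200)
(356, 209)
(360, 183)
(385, 192)
```

View pics/c4.png

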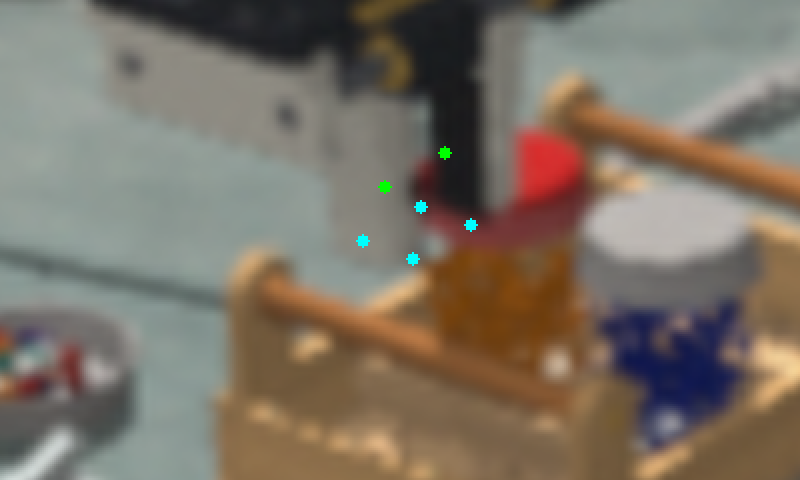

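```bash
python3 -c "
from go import *
c=lambda a,b:((a+.5)/4-.5+190,(b+.5)/4-.5+210)
p=onz('scene',*c(386,138),.062);q=onz('scene',*c(508,182),.062);print(p,q,(p+q)/2,np.linalg.norm(p-q))
# top view check of gripper
cv2.imwrite('pics/t2.png',cv2.cvtColor(bot.camera('top'),cv2.COLOR_RGB2BGR))
x,R=st()
b=cv2.imread('pics/t2.png');b=cv2.resize(b[200:280,270:380],None,fx=6,fy=6,interpolation=cv2.INTER_CUBIC)
f=lambda P:tuple(int(round(v)) for v in ((proj('top',P)-[270,200]+.5)*6-.5))
for s in(-1,1):
  for sy in (-1,1):
    cv2.circle(b,f(x+R[:,0]*s*.0965+R[:,1]*sy*.039-R[:,2]*.066),3,(255,255,0),-1)
cv2.imwrite('pics/c5.png',b)
"
```

```text
[0.63888547 0.05034855 0.062     ] [0.52650796 0.07487309 0.062     ] [0.58269672 0.06261082 0.062     ] 0.11502241532711949
t 2.9 tcp [0.5747 0.0771 0.1068] yaw(tool x+180) 77.66 tilt z [-0.001 -0.001 -1.   ] dock xy -0.065 -0.0175 F [-0.48 -0.12 -0.1 ] Fdock -0.28 M [ 0.01 -0.08 -0.  ] open 0.0265
```

View pics/c5.png

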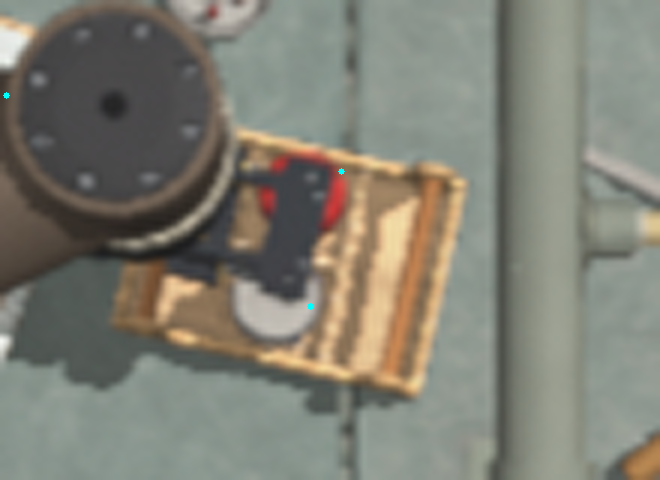

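```bash
python3 -c "
from go import *
s=lambda a,b:((a+.5)/4-.5+190,(b+.5)/4-.5+210)
for p in((20,67),(200,108),(340,142)):print('seam scene',onz('scene',*s(*p),0).round(4))
for p in((329,100),(329,150),(329,185),(329,270)):print('seam top',onz('top',*p,0).round(4))
print('dish',onz('scene',*s(292,168),.012).round(4),onz('top',(463+.5)/4+189.5,(112.5)/4+169.5,.012).round(4))
print('green lid',onz('scene',*s(431,343),.064).round(4),onz('top',(190.5)/4+189.5,(372.5)/4+169.5,.064).round(4))
"
```

```text
seam scene [ 1.0452 -0.0422  0.    ]
seam scene [ 0.8629 -0.0386  0.    ]
seam scene [ 0.7283 -0.0328  0.    ]
seam top [ 1.1021 -0.0334  0.    ]
seam top [ 0.9086 -0.0351  0.    ]
seam top [ 0.7753 -0.0362  0.    ]
seam top [ 0.4583 -0.039   0.    ]
dish [0.7289 0.04   0.012 ] [0.7244 0.0509 0.012 ]
green lid [0.4763 0.2906 0.064 ] [0.4786 0.2887 0.064 ]
```

>>> apply_moves(series=[0,-1.4,15,0,0,0,0,0,15,0,0,0,0,0,0,0,0,0,0,0,0,0,0,0])

```text
clock: 3.3
ee_pos: [0.5768, 0.0769, 0.0778]
orientation: [0.001, -0.627, 0.779, -0.0]
contact_force: [-0.3, -0.2, 0.9]
opening: 0.0264
```

```bash
python3 -c "
from go import *
need([.5751,.0755,.043],77.6)
cv2.imwrite('pics/s3.png',cv2.cvtColor(bot.camera('scene'),cv2.COLOR_RGB2BGR))
b=cv2.imread('pics/s3.png')
cv2.imwrite('pics/c6.png',cv2.resize(b[215:295,260:360],None,fx=7,fy=7,interpolation=cv2.INTER_CUBIC))
"
```

```text
t 3.3 tcp [0.5768 0.0769 0.0778] yaw(tool x+180) 77.65 tilt z [ 0.001  0.    -1.   ] dock xy -0.0645 -0.0195 F [-0.3  -0.16  0.91] Fdock -0.26 M [ 0.05 -0.03  0.03] open 0.0264
shift mm [ 1.7  1.4 34.8] turn z 0.05
```

View pics/c6.png

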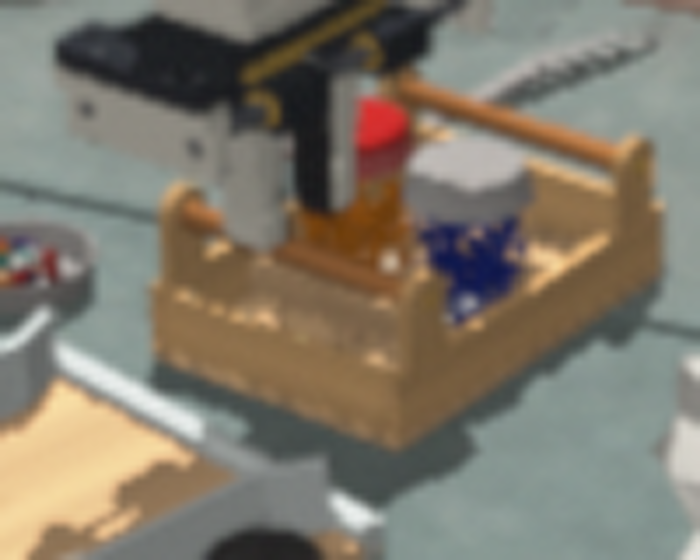

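```bash
python3 -c "
from go import *
b=cv2.imread('pics/s1.png')
b=cv2.resize(b[210:320,190:370],None,fx=4,fy=4,interpolation=cv2.INTER_CUBIC)
f=lambda p:tuple(int(round(v)) for v in ((p-[190,210]+.5)*4-.5))
y=np.radians(77.7);u=np.array([np.cos(y),np.sin(y)]);l=np.array([-u[1],u[0]])
Cc=np.array([.559,.003])
t=cv2.imread('pics/top0.png');t=cv2.resize(t[170:280,190:390],None,fx=4,fy=4,interpolation=cv2.INTER_CUBIC)
g=lambda p:tuple(int(round(v)) for v in ((p-[190,170]+.5)*4-.5))
for X,Y,Z in [(95,67,0),(95,-67,0),(95,67,36),(95,-67,36),(-95,67,36),(-95,67,0),(-95,-67,36),(74,61,62),(74,-61,62),(-74,61,62),(-74,-61,62)]:
  P=[*(Cc+u*X/1e3+l*Y/1e3),Z/1e3]
  cv2.circle(b,f(proj('scene',P)),2,(255,0,0),-1);cv2.circle(t,g(proj('top',P)),2,(255,0,0),-1)
for X,Y,Z in [(0,103,0),(0,-103,0),(285,103,10),(285,-103,10),(6,103,18),(6,-103,18)]:
  P=[*dk(X/1e3,Y/1e3),Z/1e3]
  cv2.circle(b,f(proj('scene',P)),2,(0,0,255),-1);cv2.circle(t,g(proj('top',P)),2,(0,0,255),-1)
cv2.imwrite('pics/c7.png',b);cv2.imwrite('pics/c8.png',t)
"
```

```text
(no output)
```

View pics/c7.png

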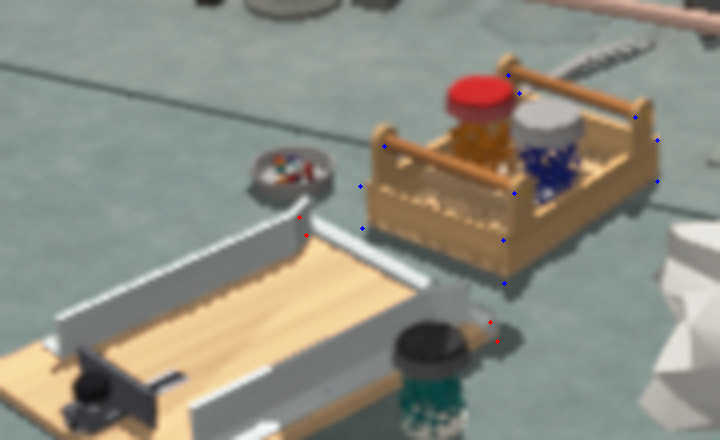

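View pics/c8.png

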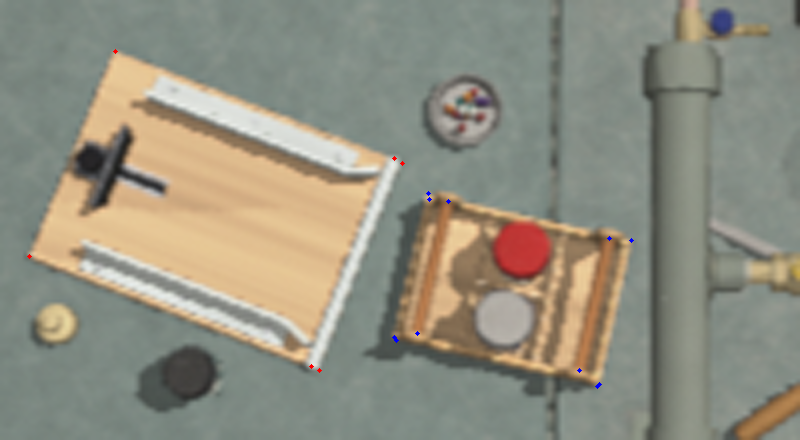

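>>> apply_moves(series=[2,0,0,0,0,0,2,0.7,0,0,0,0,2,0.7,5,0,0,0,0,0,5,0,0,0,0,0,5,0,0,0,0,0,5,0,0,0,0,0,0,0,0,0], fingers=0.18)

```text
clock: 4.05
ee_pos: [0.5729, 0.0708, 0.0555]
orientation: [-0.001, -0.627, 0.779, 0.0]
contact_force: [-0.1, 0.2, -0.1]
opening: 0.0357
```

```bash
python3 -c "
from go import *
need([.5751,.0755,.043],77.6)
cv2.imwrite('pics/s4.png',cv2.cvtColor(bot.camera('scene'),cv2.COLOR_RGB2BGR))
b=cv2.imread('pics/s4.png')
cv2.imwrite('pics/c9.png',cv2.resize(b[215:295,260:360],None,fx=7,fy=7,interpolation=cv2.INTER_CUBIC))
"
```

```text
t 4.05 tcp [0.5729 0.0708 0.0555] yaw(tool x+180) 77.62 tilt z [-0.002 -0.001 -1.   ] dock xy -0.0715 -0.018 F [-0.11  0.2  -0.1 ] Fdock 0.15 M [-0.03  0.01  0.03] open 0.0357
shift mm [-5.1 -1.2 12.5] turn z 0.02
```

View pics/c9.png

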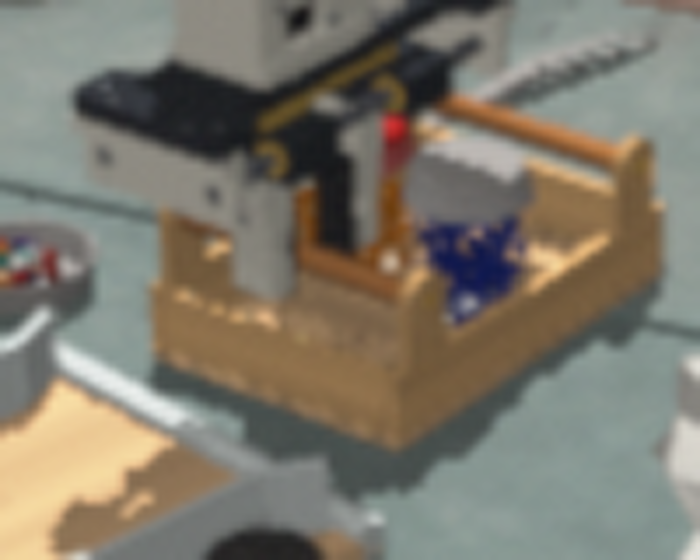

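>>> apply_moves(series=[0,0,5,0,0,0,0,0,5,0,0,0,0,0,2,0,0,0,0,0,0,0,0,0])

```text
clock: 4.5
ee_pos: [0.5732, 0.0709, 0.0441]
orientation: [-0.0, -0.627, 0.779, 0.0]
contact_force: [-0.7, -0.7, -0.4]
opening: 0.0354
```

>>> apply_moves(series=[0,0,0,0,0,0,0,0,0,0,0,0,0,0,0,0,0,0,0,0,0,0,0,0,0,0,0,0,0,0], fingers=1, squeeze=25)

```text
clock: 5.0
ee_pos: [0.5738, 0.0714, 0.0448]
orientation: [0.0, -0.627, 0.779, -0.0]
contact_force: [1.4, 2.4, 0.4]
opening: 0.0112
```

```bash
python3 -c "
from go import *
st()
im=bot.camera('top');cv2.imwrite('pics/t5.png',cv2.cvtColor(im,cv2.COLOR_RGB2BGR))
c=lambda U,V:((U+.5)/4-.5+190,(V+.5)/4-.5+170)
A,B=dowel(im,c(608,240),c(585,370));print((A+B)/2)
t=cv2.resize(cv2.imread('pics/t5.png')[170:280,190:390],None,fx=4,fy=4,interpolation=cv2.INTER_CUBIC);cv2.imwrite('pics/c10.png',t)
"
```

```text
t 5.0 tcp [0.5738 0.0714 0.0448] yaw(tool x+180) 77.64 tilt z [ 0.001  0.    -1.   ] dock xy -0.0706 -0.0187 F [1.37 2.36 0.43] Fdock 2.69 M [ 0.65 -0.17 -0.02] open 0.0112
[ 0.54264773 -0.07101477  0.062     ]
```

View pics/c10.png

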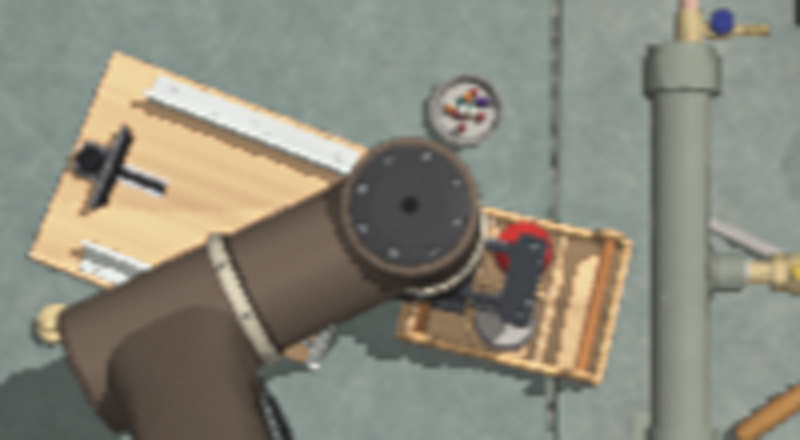

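```bash
sed -i 's/^O=.*/O=np.array([.5802,.1414])/' go.py; python3 -c "
from go import *
st()"
```

```text
t 5.05 tcp [0.5738 0.0714 0.0448] yaw(tool x+180) 77.64 tilt z [ 0.001  0.    -1.   ] dock xy -0.0677 -0.0189 F [ 1.07  1.23 -0.06] Fdock 1.53 M [ 0.71 -0.2  -0.01] open 0.0114
```

>>> apply_moves(series=[0,0,-3,0,0,0,0,0,-3,0,0,0,0,0,-4,0,0,0,0,0,-4,0,0,0,0,0,-4,0,0,0,0,0,-4,0,0,0,0,0,-2,0,0,0,0,0,0,0,0,0,0,0,0,0,0,0])

```text
clock: 5.95
ee_pos: [0.5738, 0.0714, 0.0688]
orientation: [0.0, -0.627, 0.779, -0.0]
contact_force: [-0.1, 1.8, -4.1]
opening: 0.0109
```

>>> apply_moves(series=[0,1.9,0,0,0,0.9,0,1.9,0,0,0,0.9,0,1.9,0,0,0,0.9,0,1.9,0,0,0,0.9,0,1.9,0,0,0,0.9,0,1.9,0,0,0,0.9,0,1.9,0,0,0,0.9,0,1.9,0,0,0,0.9,0,1.9,0,0,0,0.9,0,1.9,0,0,0,0.3,0,0,0,0,0,0,0,0,0,0,0,0])

```text
clock: 7.15
ee_pos: [0.5552, 0.0764, 0.0686]
orientation: [-0.0, -0.568, 0.823, 0.0]
contact_force: [0.6, 0.9, -4.4]
opening: 0.0111
```

```bash
python3 -c "
from go import *
st()
im=bot.camera('top');s=bot.camera('scene');cv2.imwrite('pics/t6.png',cv2.cvtColor(im,cv2.COLOR_RGB2BGR));cv2.imwrite('pics/s6.png',cv2.cvtColor(s,cv2.COLOR_RGB2BGR))
a=cv2.resize(cv2.imread('pics/t6.png')[170:280,200:380],(720,300*110//110*1+0)) if 0 else cv2.resize(cv2.imread('pics/t6.png')[170:265,230:350],None,fx=5,fy=5,interpolation=cv2.INTER_CUBIC)
cv2.imwrite('pics/c11.png',a)
cv2.imwrite('pics/c12.png',cv2.resize(cv2.imread('pics/s6.png')[205:305,230:370],None,fx=5,fy=5,interpolation=cv2.INTER_CUBIC))
"
```

```text
t 7.15 tcp [0.5552 0.0764 0.0686] yaw(tool x+180) 69.24 tilt z [-0.  0. -1.] dock xy -0.0696 0.0004 F [ 0.58  0.89 -4.44] Fdock 1.04 M [ 0.17 -0.18  0.06] open 0.0111
```

View pics/c11.png

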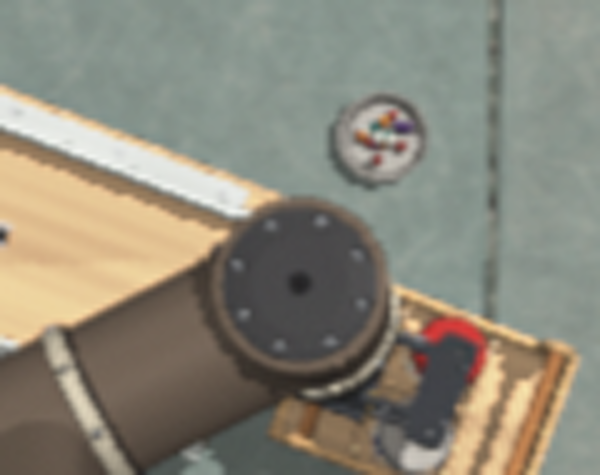

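View pics/c12.png

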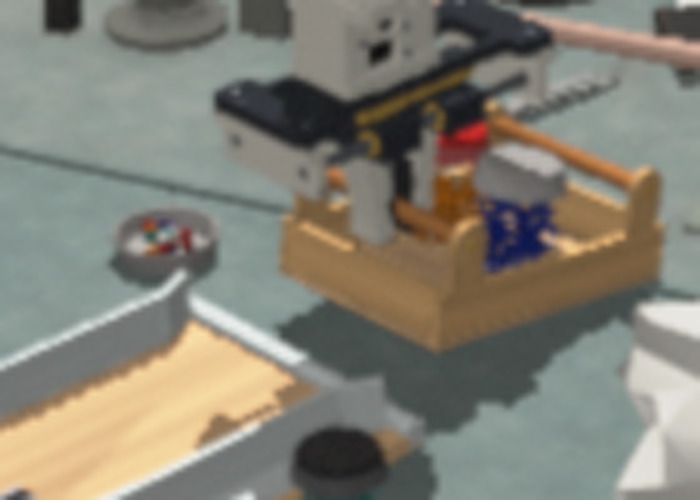

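```bash
python3 -c "
from go import *
im=cv2.cvtColor(cv2.imread('pics/t6.png'),cv2.COLOR_BGR2RGB)
c=lambda a,b:((a+.5)/5-.5+230,(b+.5)/5-.5+170)
A,B=dowel(im,c(562,345),c(517,463),.0645);M=(A+B)/2;d=A-B
M2=M[:2]-[.0012,.0027];print(M,'yaw',np.degrees(np.arctan2(d[1],d[0]))+90,'dock',(M2-O)@U,(M2-O)@L)
t=cv2.resize(cv2.imread('pics/t6.png')[215:275,280:360],None,fx=8,fy=8,interpolation=cv2.INTER_CUBIC);cv2.imwrite('pics/c13.png',t)
"
```

```text
[ 0.52596559 -0.06737008  0.0645    ] yaw 69.90693268020581 dock -0.21739303347771263 -0.023083286035556677
```

View pics/c13.png

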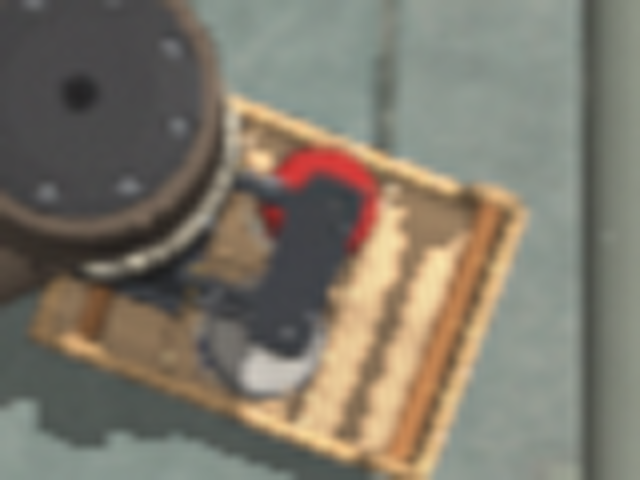

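```bash
python3 -c "
from go import *
im=cv2.cvtColor(cv2.imread('pics/t6.png'),cv2.COLOR_BGR2RGB)
c=lambda a,b:((a+.5)/8-.5+280,(b+.5)/8-.5+215)
A,B=dowel(im,c(492,198),c(398,462),.0645,w=3);M=(A+B)/2;d=A-B
M2=M[:2]-[.0012,.0027];print(M,np.linalg.norm(d),'yaw',np.degrees(np.arctan2(d[1],d[0]))+90,'dock',(M2-O)@U,(M2-O)@L)
"
```

```text
[ 0.50641209 -0.05993646  0.0645    ] 0.12498510438813709 yaw 69.74954592202363 dock -0.21736921754442276 -0.002164453625468951
```

>>> apply_moves(series=[-3,0,0,0,0,0,-5,0,0,0,0,0,-5,0,0,0,0,0,-5,0,0,0,0,0,-5,0,0,0,0,0,-5,0,0,0,0,0,-5,0,0,0,0,0,-5,0,0,0,0,0,-5,0,0,0,0,0,-5,0,0,0,0,0,-5,0,0,0,0,0,-4,0,0,0,0,0,-3,0,0,0,0,0,0,0,0,0,0,0,0,0,0,0,0,0])

```text
clock: 8.75
ee_pos: [0.5769, 0.1329, 0.0688]
orientation: [0.001, -0.568, 0.823, -0.0]
contact_force: [-0.2, 1.9, -3.4]
opening: 0.011
```

```bash
cat > look.py <<'E'
import sys
from go import *
k=sys.argv[1];st()
im=bot.camera('top');s=bot.camera('scene');cv2.imwrite(f'pics/t{k}.png',cv2.cvtColor(im,cv2.COLOR_RGB2BGR));cv2.imwrite(f'pics/s{k}.png',cv2.cvtColor(s,cv2.COLOR_RGB2BGR))
a=cv2.resize(cv2.imread(f'pics/t{k}.png')[180:280,220:360],(560,400*1),interpolation=cv2.INTER_CUBIC)[:, :]
b=cv2.resize(cv2.imread(f'pics/s{k}.png')[220:320,215:375],(640,400),interpolation=cv2.INTER_CUBIC)
cv2.imwrite(f'pics/v{k}.png',b);cv2.imwrite(f'pics/w{k}.png',a)
E
python3 look.py 7
```

```text
t 8.75 tcp [0.5769 0.1329 0.0688] yaw(tool x+180) 69.24 tilt z [ 0.001  0.001 -1.   ] dock xy -0.0091 0.0001 F [-0.22  1.93 -3.44] Fdock 1.73 M [ 0.64 -0.19  0.04] open 0.011
```

View pics/v7.png

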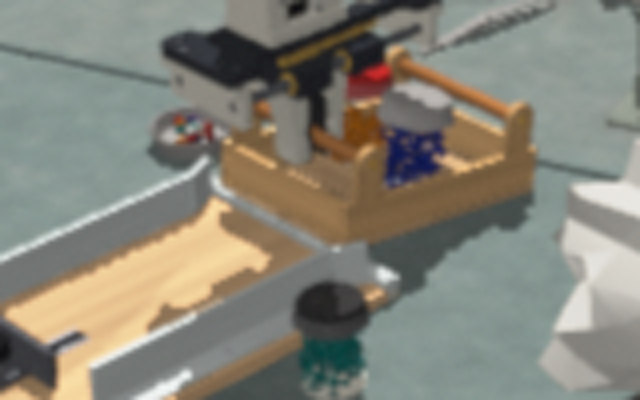

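View pics/w7.png

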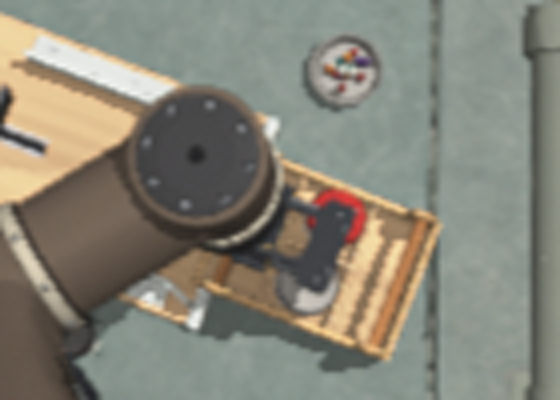

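>>> apply_moves(series=[-3,0,0,0,0,0,-5,0,0,0,0,0,-5,0,0,0,0,0,-5,0,0,0,0,0,-5,0,0,0,0,0,-5,0,-0.5,0,0,0,-5,0,-0.5,0,0,0,-4,0,-0.5,0,0,0,-3,0,-0.5,0,0,0,0,0,0,0,0,0])

```text
clock: 9.85
ee_pos: [0.5911, 0.1706, 0.0707]
orientation: [0.0, -0.568, 0.823, 0.0]
contact_force: [1.2, 0.8, -3.8]
opening: 0.0113
```

```bash
python3 look.py 8
```

```text
t 9.85 tcp [0.5911 0.1706 0.0707] yaw(tool x+180) 69.25 tilt z [ 0.001  0.    -1.   ] dock xy 0.0311 0.0001 F [ 1.23  0.81 -3.82] Fdock 1.19 M [ 0.63 -0.1  -0.02] open 0.0113
```

View pics/v8.png

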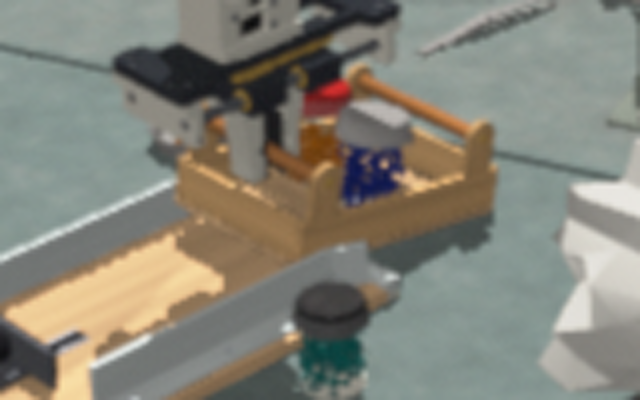

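View pics/w8.png

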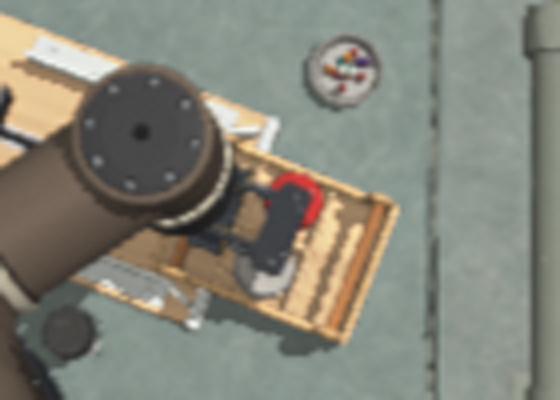

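>>> apply_moves(series=[-4,0,-1,0,0,0,-4.5,0,-1.2,0,0,0,-4.5,0,-1.2,0,0,0,-4.5,0,-1.2,0,0,0,-4.5,0,-1.2,0,0,0,-4.5,0,-1.2,0,0,0,-4.5,0,-1.2,0,0,0,-4.5,0,-1.2,0,0,0,-4.5,0,-1.2,0,0,0,-4.5,0,-1.2,0,0,0,-4.5,0,-1,0,0,0,0,0,0,0,0,0,0,0,0,0,0,0])

```text
clock: 11.25
ee_pos: [0.6086, 0.2164, 0.0837]
orientation: [0.001, -0.568, 0.823, 0.0]
contact_force: [-0.3, 1.3, -4.2]
opening: 0.0114
```

```bash
python3 look.py 9
```

```text
t 11.25 tcp [0.6086 0.2164 0.0837] yaw(tool x+180) 69.25 tilt z [ 0.001  0.001 -1.   ] dock xy 0.0802 0.0 F [-0.27  1.32 -4.19] Fdock 1.14 M [ 0.65 -0.26 -0.03] open 0.0114
```

View pics/v9.png

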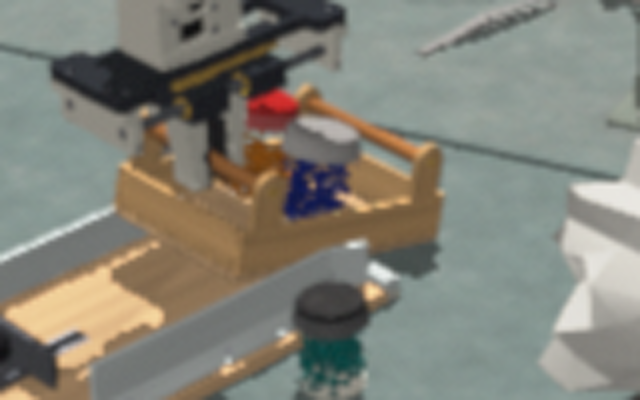

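View pics/w9.png

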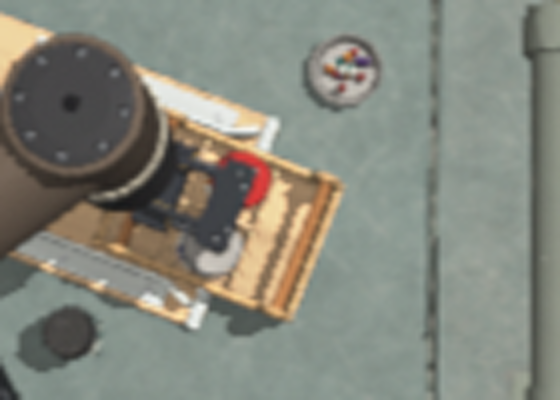

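>>> apply_moves(series=[-3,0,1,0,0,0,-3,0,2,0,0,0,-3,0,2,0,0,0,-3,0,2,0,0,0,-3,0,2,0,0,0,-3,0,2,0,0,0,-3,0,2,0,0,0,0,0,0,0,0,0])

```text
clock: 12.15
ee_pos: [0.6157, 0.2358, 0.0701]
orientation: [0.0, -0.568, 0.823, -0.0]
contact_force: [-1.7, -2.2, -1.8]
opening: 0.0111
```

```bash
python3 -c "
from go import *
st()"
```

```text
t 12.15 tcp [0.6157 0.2358 0.0701] yaw(tool x+180) 69.25 tilt z [ 0. -0. -1.] dock xy 0.1009 0.0002 F [-1.67 -2.16 -1.77] Fdock -2.61 M [-1.17  0.42 -0.03] open 0.0111
```

>>> apply_moves(series=[-3,0,2,0,0,0,-3,0,2,0,0,0,-3,0,2,0,0,0,-3,0,2,0,0,0,-3,0,1.5,0,0,0,-2,0,1,0,0,0,0,0,0,0,0,0])

```text
clock: 12.85
ee_pos: [0.6218, 0.2518, 0.0597]
orientation: [0.0, -0.568, 0.823, 0.0]
contact_force: [-1.6, -1.1, -1.0]
opening: 0.0113
```

```bash
python3 look.py 10
```

```text
t 12.85 tcp [0.6218 0.2518 0.0597] yaw(tool x+180) 69.24 tilt z [ 0.  0. -1.] dock xy 0.1179 0.0002 F [-1.61 -1.11 -1.  ] Fdock -1.61 M [-0.75  0.36  0.08] open 0.0113
```

View pics/v10.png

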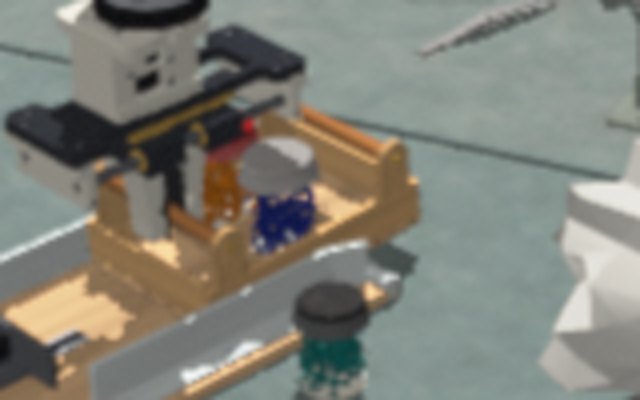

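View pics/w10.png

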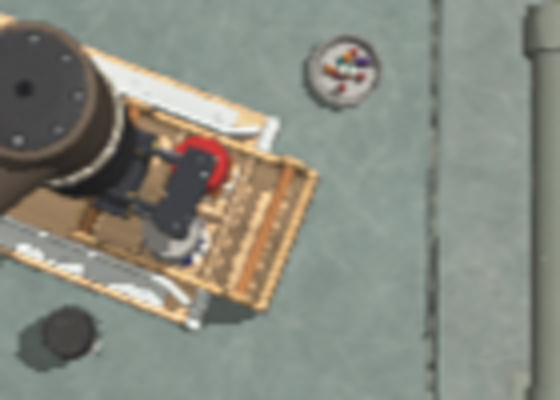

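>>> apply_moves(series=[-3,0,0.2,0,0,0,-4,0,0.2,0,0,0,-4,0,0.2,0,0,0,-4,0,0.2,0,0,0,-4,0,0.3,0,0,0,-4,0,0.3,0,0,0,-4,0,0.3,0,0,0,-4,0,0.3,0,0,0,-3,0,0,0,0,0,0,0,0,0,0,0])

```text
clock: 13.95
ee_pos: [0.634, 0.2837, 0.058]
orientation: [0.0, -0.568, 0.823, 0.0]
contact_force: [-0.7, -0.5, -0.9]
opening: 0.0112
```

```bash
python3 look.py 11
```

```text
t 13.95 tcp [0.634  0.2837 0.058 ] yaw(tool x+180) 69.25 tilt z [ 0.001  0.001 -1.   ] dock xy 0.1521 0.0001 F [-0.7  -0.51 -0.91] Fdock -0.73 M [-0.66  0.33 -0.01] open 0.0112
```

View pics/v11.png

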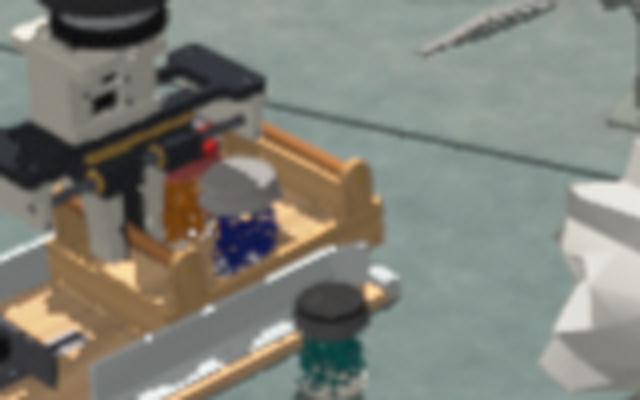

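View pics/w11.png

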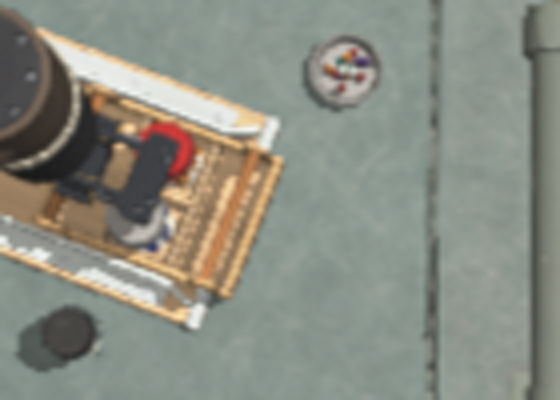

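>>> apply_moves(series=[0,0,0.5,0,0,0,0,0,0.5,0,0,0,0,0,0.5,0,0,0,0,0,0,0,0,0])

```text
clock: 14.45
ee_pos: [0.6341, 0.2837, 0.0578]
orientation: [0.001, -0.568, 0.823, 0.0]
contact_force: [-3.4, 0.5, 7.6]
opening: 0.0112
```

>>> apply_moves(series=[0,0,0,0,0,0,0,0,0,0,0,0,0,0,0,0,0,0], fingers=0.3)

```text
clock: 14.75
ee_pos: [0.6339, 0.2833, 0.0563]
orientation: [0.0, -0.568, 0.823, 0.0]
contact_force: [-0.3, 1.2, -0.4]
opening: 0.0284
```

>>> apply_moves(series=[0,0,-10,0,0,0,0,0,-20,0,0,0,0,0,-25,0,0,0,0,0,-25,0,0,0,20,0,-5,0,0,0,30,0,0,0,0,0,30,0,0,0,0,0,30,0,0,0,0,0,25,0,0,0,0,0,13,0,0,0,0,0,0,0,0,0,0,0,0,0,0,0,0,0])

```text
clock: 15.95
ee_pos: [0.5815, 0.1448, 0.1417]
orientation: [0.0, -0.568, 0.823, -0.0]
contact_force: [0.5, 0.5, 0.1]
opening: 0.0308
```

```bash
python3 look.py 12
```

```text
t 15.95 tcp [0.5815 0.1448 0.1417] yaw(tool x+180) 69.21 tilt z [ 0.001  0.    -1.   ] dock xy 0.0036 -0.0 F [0.51 0.54 0.13] Fdock 0.69 M [ 0.08 -0.01 -0.07] open 0.0308
```

View pics/v12.png

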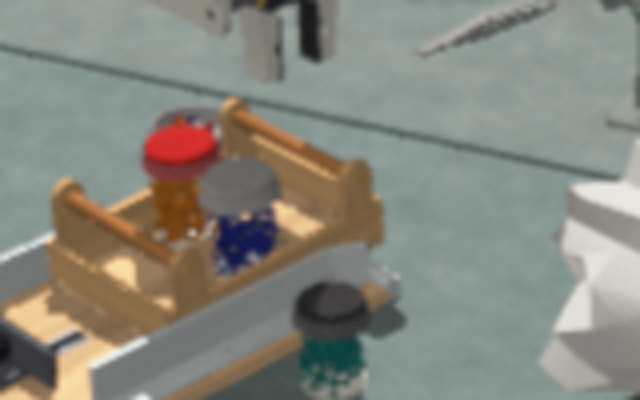

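View pics/w12.png

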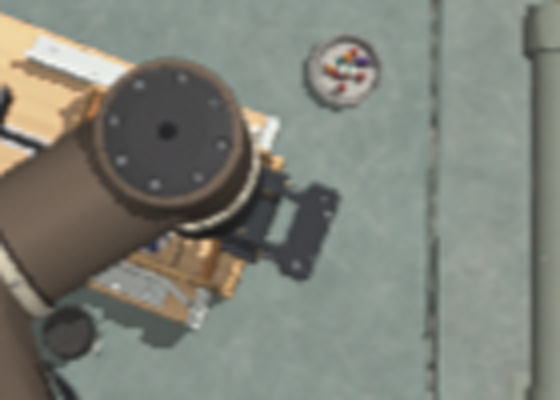

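>>> apply_moves(series=[0,0,15,0,0,0,0,0,15,0,0,0,0,0,12,0,0,0,0,0,6,0,0,0,0,0,5,0,0,0,0,0,5,0,0,0,0,0,5,0,0,0,0,0,0,0,0,0])

```text
clock: 16.85
ee_pos: [0.5809, 0.1445, 0.0778]
orientation: [-0.0, -0.568, 0.823, 0.0]
contact_force: [-0.5, -0.4, -0.3]
opening: 0.0304
```

```bash
python3 look.py 13
```

```text
t 16.85 tcp [0.5809 0.1445 0.0778] yaw(tool x+180) 69.22 tilt z [-0.001 -0.    -1.   ] dock xy 0.0032 0.0005 F [-0.52 -0.4  -0.33] Fdock -0.56 M [-0.03  0.04  0.02] open 0.0304
```

View pics/v13.png

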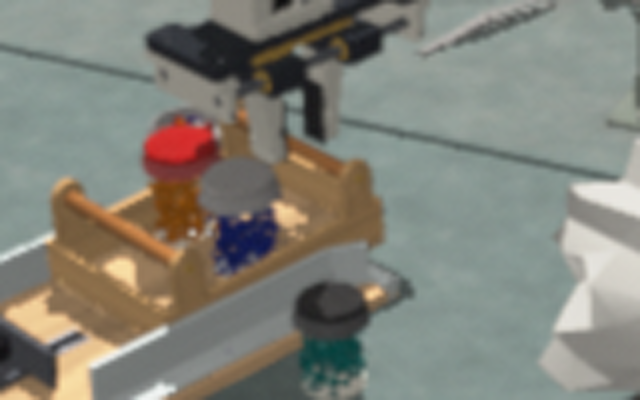

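Straddling the tail dowel with no contact. I'll go down another 14 mm and close.

>>> apply_moves(series=[0,0,4,0,0,0,0,0,4,0,0,0,0,0,4,0,0,0,0,0,2,0,0,0,0,0,0,0,0,0])

```text
clock: 17.45
ee_pos: [0.5809, 0.1445, 0.0639]
orientation: [-0.0, -0.568, 0.823, 0.0]
contact_force: [-0.6, -0.2, 0.7]
opening: 0.031
```

>>> apply_moves(series=[0,0,0,0,0,0,0,0,0,0,0,0,0,0,0,0,0,0,0,0,0,0,0,0], fingers=1, squeeze=25)

```text
clock: 17.85
ee_pos: [0.5814, 0.1449, 0.0646]
orientation: [0.0, -0.568, 0.823, -0.0]
contact_force: [0.3, 0.8, 0.3]
opening: 0.0112
```

```bash
python3 look.py 14
```

```text
t 17.85 tcp [0.5814 0.1449 0.0646] yaw(tool x+180) 69.23 tilt z [ 0.001  0.    -1.   ] dock xy 0.0037 0.0001 F [0.3  0.82 0.32] Fdock 0.87 M [ 0.32 -0.07  0.01] open 0.0112
```

View pics/v14.png

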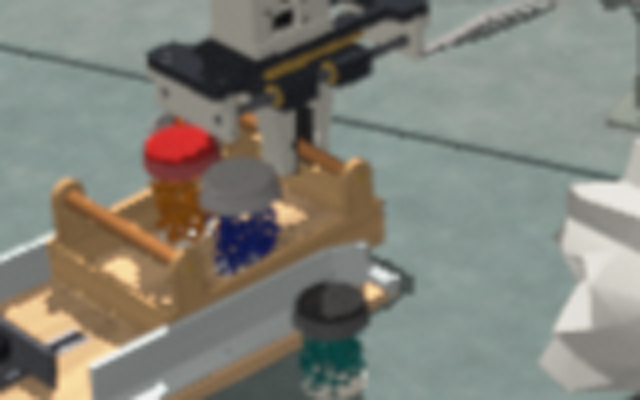

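>>> apply_moves(series=[0,0,-1.5,0,0,0,0,0,-1.5,0,0,0,-3,0,0,0,0,0,-3.5,0,0,0,0,0,-3.5,0,0,0,0,0,-3.5,0,0,0,0,0,-3.5,0,0,0,0,0,-3.5,0,0,0,0,0,-3.5,0,0,0,0,0,0,0,0,0,0,0])

```text
clock: 18.95
ee_pos: [0.59, 0.1679, 0.0673]
orientation: [0.0, -0.568, 0.823, 0.0]
contact_force: [0.0, 0.8, -4.0]
opening: 0.0112
```

```bash
python3 -c "
from go import *
st()"
```

```text
t 18.95 tcp [0.59   0.1679 0.0673] yaw(tool x+180) 69.25 tilt z [ 0.001  0.001 -1.   ] dock xy 0.0282 0.0002 F [ 0.02  0.76 -4.  ] Fdock 0.71 M [ 0.16 -0.02  0.04] open 0.0112
```

>>> apply_moves(series=[-2,0,0,0,0,0,-2.5,0,0,0,0,0,-2.5,0,0,0,0,0,-1.5,0,0,0,0,0,0,0,0,0,0,0])

```text
clock: 19.45
ee_pos: [0.5929, 0.1754, 0.0674]
orientation: [0.0, -0.568, 0.823, 0.0]
contact_force: [-0.8, -0.7, -3.8]
opening: 0.0105
```

```bash
python3 look.py 15
```

```text
t 19.45 tcp [0.5929 0.1754 0.0674] yaw(tool x+180) 69.24 tilt z [ 0.  0. -1.] dock xy 0.0363 0.0002 F [-0.76 -0.66 -3.77] Fdock -0.88 M [-0.27  0.12 -0.03] open 0.0105
```

View pics/v15.png

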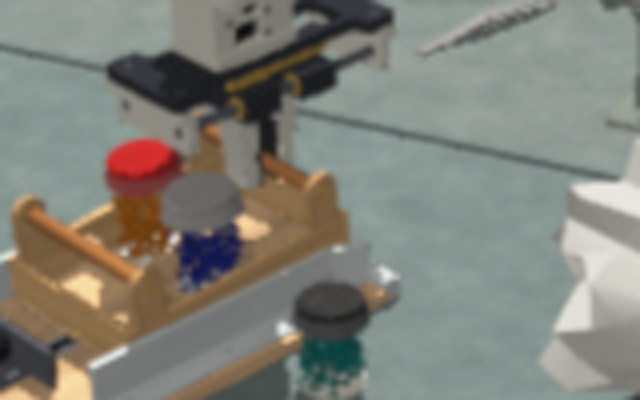

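View pics/w15.png

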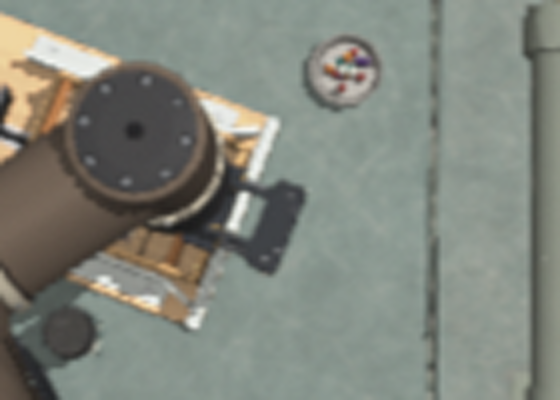

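>>> apply_moves(series=[-1.5,0,0,0,0,0,-1.5,0,0,0,0,0,0,0,1.5,0,0,0,0,0,1.5,0,0,0,0,0,1.5,0,0,0,0,0,1.5,0,0,0,0,0,1.5,0,0,0,0,0,0,0,0,0])

```text
clock: 20.35
ee_pos: [0.5937, 0.1778, 0.0597]
orientation: [-0.0, -0.568, 0.823, -0.0]
contact_force: [-1.0, -1.4, -0.9]
opening: 0.011
```

```bash
python3 -c "
from go import *
st()"
```

```text
t 20.35 tcp [0.5937 0.1778 0.0597] yaw(tool x+180) 69.23 tilt z [-0. -0. -1.] dock xy 0.0388 0.0003 F [-1.04 -1.44 -0.92] Fdock -1.72 M [-0.85  0.24 -0.03] open 0.011
```

```bash
python3 look.py 16; python3 -c "
import cv2
cv2.imwrite('pics/x16.png',cv2.resize(cv2.imread('pics/t16.png')[200:265,245:310],None,fx=9,fy=9,interpolation=cv2.INTER_CUBIC))"
```

```text
t 20.35 tcp [0.5937 0.1778 0.0597] yaw(tool x+180) 69.23 tilt z [-0. -0. -1.] dock xy 0.0388 0.0003 F [-1.04 -1.44 -0.92] Fdock -1.72 M [-0.85  0.24 -0.03] open 0.011
```

View pics/v16.png

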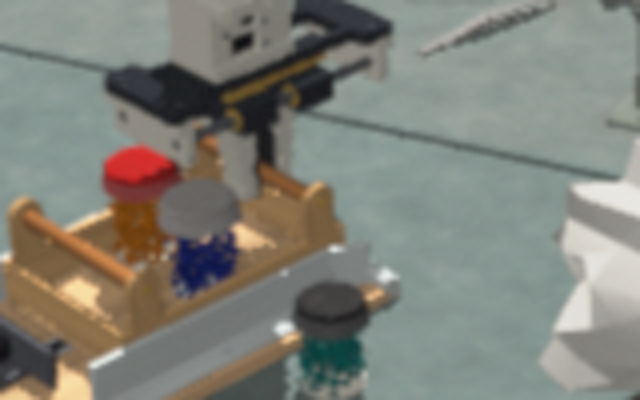

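View pics/x16.png

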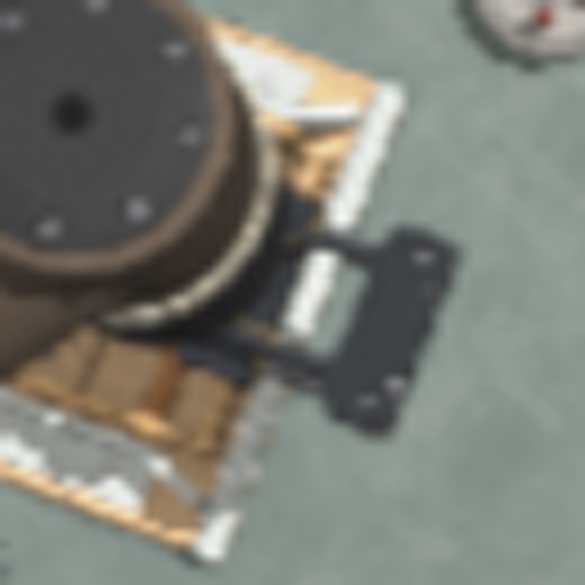

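>>> apply_moves(series=[0,0,-1,0,0,0,-1,0,0,0,0,0,-1,0,0,0,0,0,-1,0,0,0,0,0,-1,0,0,0,0,0,0,0,0,0,0,0])

```text
clock: 21.05
ee_pos: [0.5952, 0.1818, 0.0608]
orientation: [0.0, -0.568, 0.823, 0.0]
contact_force: [-0.9, -1.6, -1.2]
opening: 0.0111
```

```bash
python3 -c "
from go import *
st()"
```

```text
t 21.05 tcp [0.5952 0.1818 0.0608] yaw(tool x+180) 69.24 tilt z [ 0.  0. -1.] dock xy 0.0431 0.0003 F [-0.88 -1.56 -1.25] Fdock -1.77 M [-0.63  0.25 -0.01] open 0.0111
```

>>> apply_moves(series=[0,0,1,0,0,0,0,0,1,0,0,0,0,0,0,0,0,0])

```text
clock: 21.35
ee_pos: [0.5951, 0.1815, 0.0587]
orientation: [-0.0, -0.568, 0.823, -0.0]
contact_force: [-1.1, -2.3, -1.3]
opening: 0.0112
```

```bash
python3 -c "
from go import *
st()"
```

```text
t 21.35 tcp [0.5951 0.1815 0.0587] yaw(tool x+180) 69.23 tilt z [-0. -0. -1.] dock xy 0.0428 0.0003 F [-1.06 -2.35 -1.31] Fdock -2.57 M [-0.81  0.27 -0.03] open 0.0112
```

>>> apply_moves(series=[0,0,1,0,0,0,0,0,1,0,0,0,0,0,0,0,0,0])

```text
clock: 21.65
ee_pos: [0.5951, 0.1815, 0.0567]
orientation: [-0.0, -0.568, 0.823, -0.0]
contact_force: [-1.3, -2.0, -1.3]
opening: 0.011
```

```bash
python3 -c "
from go import *
st()"
```

```text
t 21.65 tcp [0.5951 0.1815 0.0567] yaw(tool x+180) 69.23 tilt z [-0. -0. -1.] dock xy 0.0428 0.0003 F [-1.31 -2.02 -1.29] Fdock -2.35 M [-0.85  0.29  0.02] open 0.011
```

>>> apply_moves(series=[0,0,1,0,0,0,0,0,0,0,0,0])

```text
clock: 21.85
ee_pos: [0.5952, 0.1816, 0.0563]
orientation: [0.0, -0.568, 0.823, -0.0]
contact_force: [-2.5, -2.7, 2.9]
opening: 0.0113
```

```bash
python3 -c "
from go import *
st()"
```

```text
t 21.85 tcp [0.5952 0.1816 0.0563] yaw(tool x+180) 69.25 tilt z [ 0. -0. -1.] dock xy 0.0429 0.0002 F [-2.51 -2.69  2.94] Fdock -3.4 M [-1.07  0.84 -0.04] open 0.0113
```

>>> apply_moves(series=[-1,0,-0.7,0,0,0,-1,0,0,0,0,0,-1,0,0,0,0,0,-1,0,0,0,0,0])

```text
clock: 22.25
ee_pos: [0.5966, 0.1854, 0.0564]
orientation: [-0.0, -0.568, 0.823, 0.0]
contact_force: [-1.6, -2.6, -1.7]
opening: 0.011
```

```bash
python3 look.py 17; python3 -c "
import cv2
cv2.imwrite('pics/x17.png',cv2.resize(cv2.imread('pics/t17.png')[180:265,225:310],None,fx=7,fy=7,interpolation=cv2.INTER_CUBIC))
cv2.imwrite('pics/y17.png',cv2.resize(cv2.imread('pics/s17.png')[240:330,175:285],None,fx=7,fy=6,interpolation=cv2.INTER_CUBIC))"
```

```text
t 22.25 tcp [0.5966 0.1854 0.0564] yaw(tool x+180) 69.23 tilt z [-0. -0. -1.] dock xy 0.047 0.0003 F [-1.59 -2.56 -1.72] Fdock -2.96 M [-0.95  0.4  -0.01] open 0.011
```

View pics/y17.png

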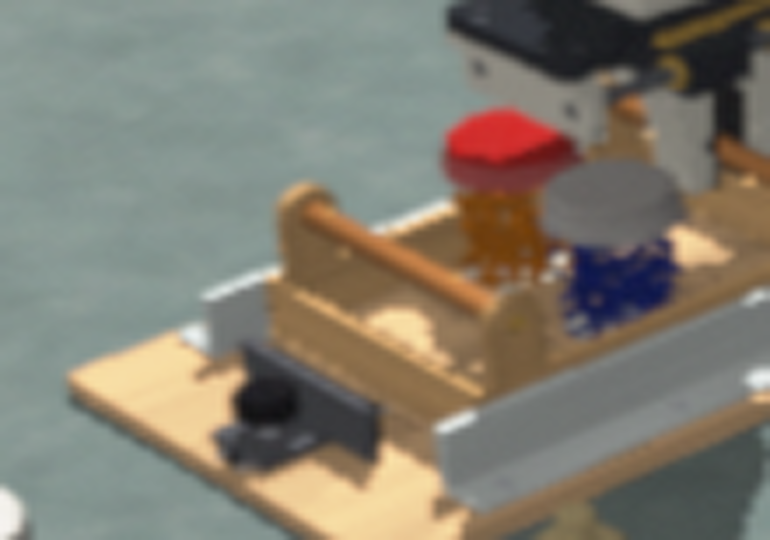

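View pics/x17.png

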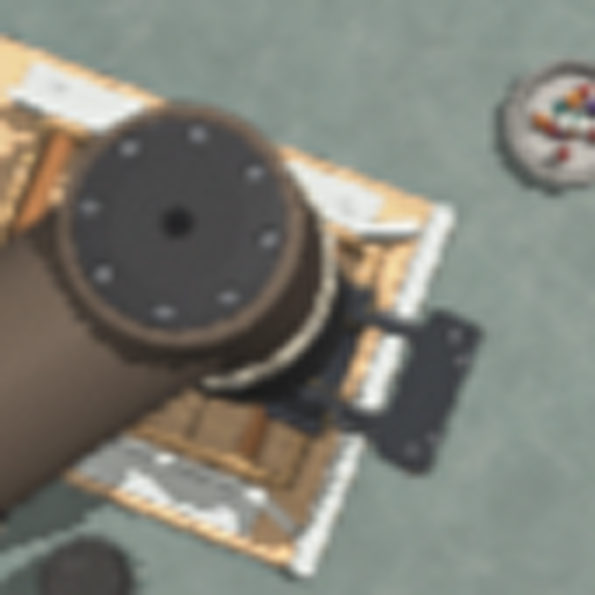

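>>> apply_moves(series=[-1,0,0.3,0,0,0,-1,0,0,0,0,0,-1,0,0,0,0,0])

```text
clock: 22.65
ee_pos: [0.5977, 0.1881, 0.0563]
orientation: [-0.0, -0.568, 0.823, -0.0]
contact_force: [-1.0, -3.6, -0.4]
opening: 0.0109
```

>>> apply_moves(series=[-1,0,0,0,0,0,-1,0,0,0,0,0,0,0,0,0,0,0])

```text
clock: 22.95
ee_pos: [0.5985, 0.1902, 0.0563]
orientation: [0.0, -0.568, 0.823, 0.0]
contact_force: [-0.7, -3.4, -0.4]
opening: 0.0109
```

```bash
python3 -c "
from go import *
st()"
```

```text
t 22.95 tcp [0.5985 0.1902 0.0563] yaw(tool x+180) 69.23 tilt z [ 0.  0. -1.] dock xy 0.0521 0.0002 F [-0.74 -3.44 -0.42] Fdock -3.48 M [-0.89  0.4  -0.01] open 0.0109
```

>>> apply_moves(series=[-1,0,0,0,0,0,-1,0,0,0,0,0])

```text
clock: 23.15
ee_pos: [0.5991, 0.1919, 0.0563]
orientation: [-0.0, -0.568, 0.823, -0.0]
contact_force: [-1.5, -2.9, 0.2]
opening: 0.0111
```

>>> apply_moves(series=[-1,0,0,0,0,0,-1,0,0,0,0,0])

```text
clock: 23.35
ee_pos: [0.5998, 0.1938, 0.0563]
orientation: [-0.0, -0.568, 0.823, -0.0]
contact_force: [-0.8, -4.1, 0.6]
opening: 0.0108
```

```bash
python3 look.py 18; python3 -c "
import cv2
cv2.imwrite('pics/y18.png',cv2.resize(cv2.imread('pics/s18.png')[260:330,175:255],None,fx=9,fy=8,interpolation=cv2.INTER_CUBIC))"
```

```text
t 23.35 tcp [0.5998 0.1938 0.0563] yaw(tool x+180) 69.23 tilt z [-0. -0. -1.] dock xy 0.0559 0.0003 F [-0.75 -4.06  0.56] Fdock -4.06 M [-1.22  0.47 -0.02] open 0.0108
```

View pics/y18.png

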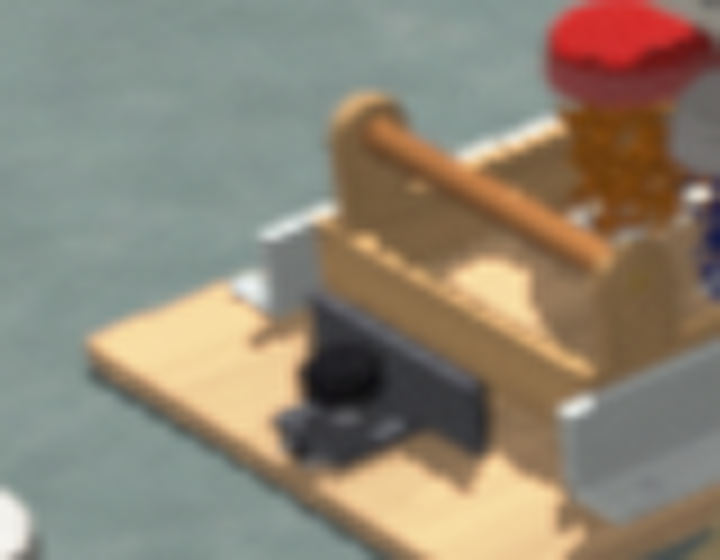

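>>> apply_moves(series=[-1,0,0,0,0,0,-1,0,0,0,0,0])

```text
clock: 23.65
ee_pos: [0.6005, 0.1956, 0.0563]
orientation: [-0.0, -0.568, 0.823, -0.0]
contact_force: [-1.1, -4.3, 1.0]
opening: 0.0113
```

>>> apply_moves(series=[-1,0,0,0,0,0,-0.5,0,0,0,0,0])

```text
clock: 23.85
ee_pos: [0.601, 0.1971, 0.0563]
orientation: [-0.0, -0.568, 0.823, -0.0]
contact_force: [-2.1, -5.0, 0.9]
opening: 0.011
```

```bash
python3 -c "
from go import *
st()"
```

```text
t 23.85 tcp [0.601  0.1971 0.0563] yaw(tool x+180) 69.23 tilt z [-0. -0. -1.] dock xy 0.0594 0.0002 F [-2.11 -5.02  0.89] Fdock -5.45 M [-1.33  0.46 -0.01] open 0.011
```

>>> apply_moves(series=[-0.5,0,-0.4,0,0,0,0,0,0,0,0,0])

```text
clock: 24.05
ee_pos: [0.6012, 0.1978, 0.0565]
orientation: [0.0, -0.568, 0.823, 0.0]
contact_force: [-0.5, -3.0, -1.6]
opening: 0.0113
```

```bash
python3 -c "
from go import *
st()"
```

```text
t 24.05 tcp [0.6012 0.1978 0.0565] yaw(tool x+180) 69.24 tilt z [ 0.  0. -1.] dock xy 0.0602 0.0003 F [-0.48 -3.   -1.65] Fdock -2.98 M [-0.71  0.34 -0.04] open 0.0113
```

>>> apply_moves(series=[-1,0,0,0,0,0,0,0,0,0,0,0])

```text
clock: 24.25
ee_pos: [0.6016, 0.1987, 0.0566]
orientation: [0.0, -0.568, 0.823, 0.0]
contact_force: [-2.0, -2.9, -1.6]
opening: 0.0116
```

```bash
python3 -c "
from go import *
st()"
```

```text
t 24.25 tcp [0.6016 0.1987 0.0566] yaw(tool x+180) 69.23 tilt z [ 0.  0. -1.] dock xy 0.0611 0.0003 F [-1.99 -2.93 -1.61] Fdock -3.45 M [-0.6  0.3  0. ] open 0.0116
```

Base drag is about 3 N with the tail unloaded. I'll go on millimetre by millimetre.

>>> apply_moves(series=[-1,0,0,0,0,0,0,0,0,0,0,0])

```text
clock: 24.45
ee_pos: [0.6019, 0.1996, 0.0566]
orientation: [0.0, -0.568, 0.823, 0.0]
contact_force: [-1.1, -1.6, -1.6]
opening: 0.0111
```

>>> apply_moves(series=[-1,0,0,0,0,0,0,0,0,0,0,0])

```text
clock: 24.65
ee_pos: [0.6023, 0.2004, 0.0567]
orientation: [0.0, -0.568, 0.823, 0.0]
contact_force: [-1.3, -1.7, -1.2]
opening: 0.011
```

```bash
python3 look.py 19; python3 -c "
import cv2
cv2.imwrite('pics/y19.png',cv2.resize(cv2.imread('pics/s19.png')[260:330,175:255],None,fx=9,fy=8,interpolation=cv2.INTER_CUBIC))"
```

```text
t 24.65 tcp [0.6023 0.2004 0.0567] yaw(tool x+180) 69.23 tilt z [ 0.  0. -1.] dock xy 0.063 0.0002 F [-1.33 -1.67 -1.24] Fdock -2.03 M [-0.61  0.29  0.04] open 0.011
```

View pics/y19.png

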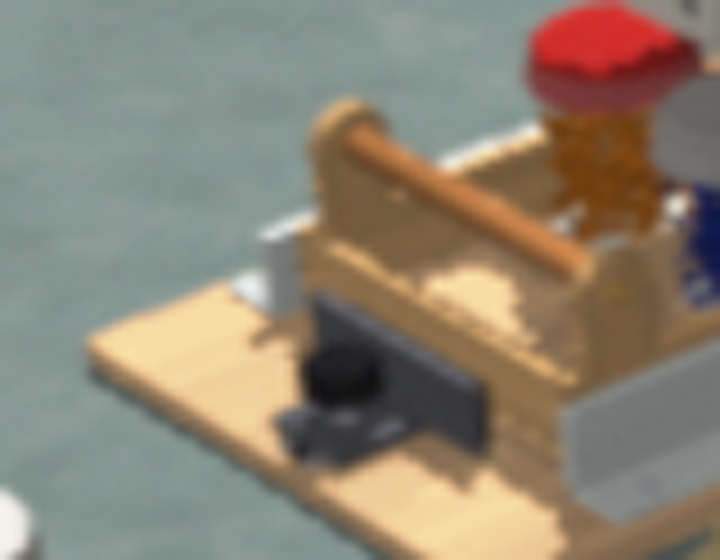

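>>> apply_moves(series=[-1,0,0,0,0,0,0,0,0,0,0,0])

```text
clock: 24.95
ee_pos: [0.6026, 0.2013, 0.0567]
orientation: [0.0, -0.568, 0.823, -0.0]
contact_force: [-1.0, -3.0, -1.2]
opening: 0.0107
```

>>> apply_moves(series=[-1,0,0,0,0,0,0,0,0,0,0,0])

```text
clock: 25.15
ee_pos: [0.603, 0.2023, 0.0567]
orientation: [0.0, -0.568, 0.823, 0.0]
contact_force: [-1.4, -1.9, -1.1]
opening: 0.0112
```

```bash
python3 -c "
from go import *
st()"
```

```text
t 25.15 tcp [0.603  0.2023 0.0567] yaw(tool x+180) 69.23 tilt z [ 0.  0. -1.] dock xy 0.065 0.0002 F [-1.42 -1.85 -1.13] Fdock -2.24 M [-0.73  0.29 -0.03] open 0.0112
```

>>> apply_moves(series=[-1,0,0,0,0,0,0,0,0,0,0,0])

```text
clock: 25.35
ee_pos: [0.6034, 0.2032, 0.0567]
orientation: [0.0, -0.568, 0.823, -0.0]
contact_force: [-0.9, -2.5, -1.3]
opening: 0.0109
```

>>> apply_moves(series=[-1,0,0,0,0,0,0,0,0,0,0,0])

```text
clock: 25.55
ee_pos: [0.6037, 0.2042, 0.0567]
orientation: [0.0, -0.568, 0.823, -0.0]
contact_force: [-0.4, -2.0, -1.2]
opening: 0.0108
```

```bash
python3 -c "
from go import *
st()"
```

```text
t 25.55 tcp [0.6037 0.2042 0.0567] yaw(tool x+180) 69.23 tilt z [ 0.  0. -1.] dock xy 0.067 0.0002 F [-0.38 -1.96 -1.2 ] Fdock -1.97 M [-0.67  0.27  0.02] open 0.0108
```

>>> apply_moves(series=[-1,0,0,0,0,0,0,0,0,0,0,0])

```text
clock: 25.75
ee_pos: [0.6038, 0.2046, 0.0566]
orientation: [-0.0, -0.568, 0.823, -0.0]
contact_force: [-1.8, -5.1, -0.2]
opening: 0.0108
```

```bash
python3 look.py 20; python3 -c "
import cv2
cv2.imwrite('pics/y20.png',cv2.resize(cv2.imread('pics/s20.png')[260:330,175:255],None,fx=9,fy=8,interpolation=cv2.INTER_CUBIC))
cv2.imwrite('pics/x20.png',cv2.resize(cv2.imread('pics/t20.png')[180:260,190:290],None,fx=7,fy=7,interpolation=cv2.INTER_CUBIC))"
```

```text
t 25.75 tcp [0.6038 0.2046 0.0566] yaw(tool x+180) 69.23 tilt z [-0.001 -0.001 -1.   ] dock xy 0.0674 0.0003 F [-1.84 -5.13 -0.17] Fdock -5.45 M [-1.44  0.37 -0.02] open 0.0108
```

View pics/y20.png

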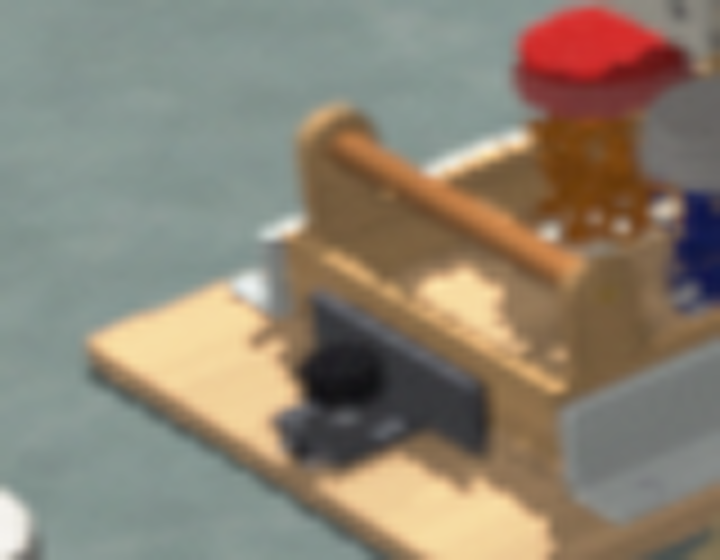

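View pics/x20.png

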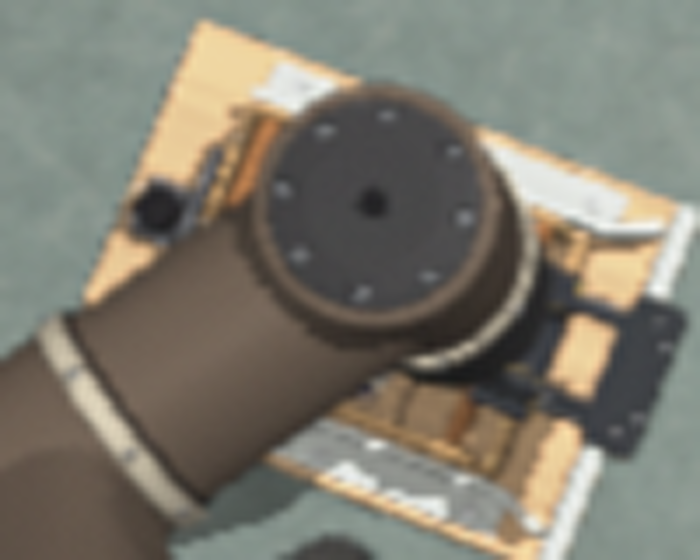

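>>> apply_moves(series=[-0.4,0,0,0,0,0,0,0,0,0,0,0])

```text
clock: 26.05
ee_pos: [0.6038, 0.2046, 0.0565]
orientation: [-0.001, -0.568, 0.823, -0.0]
contact_force: [-1.3, -6.8, -0.7]
opening: 0.0112
```

```bash
python3 -c "
from go import *
st()"
```

```text
t 26.05 tcp [0.6038 0.2046 0.0565] yaw(tool x+180) 69.22 tilt z [-0.001 -0.001 -1.   ] dock xy 0.0674 0.0003 F [-1.26 -6.82 -0.72] Fdock -6.83 M [-2.09  0.45  0.04] open 0.0112
```

>>> apply_moves(series=[0.8,0,0.3,0,0,0,0,0,0,0,0,0])

```text
clock: 26.25
ee_pos: [0.6038, 0.2045, 0.0564]
orientation: [-0.0, -0.568, 0.823, 0.0]
contact_force: [-1.2, -4.5, -1.2]
opening: 0.0111
```

>>> apply_moves(series=[0,0,0,0,0,0,0,0,0,0,0,0,0,0,0,0,0,0,0,0,0,0,0,0], fingers=0.3)

```text
clock: 26.65
ee_pos: [0.6043, 0.2052, 0.0567]
orientation: [0.001, -0.568, 0.823, 0.0]
contact_force: [0.2, -0.3, 0.2]
opening: 0.03
```

```bash
python3 look.py 21; python3 -c "
import cv2
cv2.imwrite('pics/y21.png',cv2.resize(cv2.imread('pics/s21.png')[240:330,175:295],None,fx=6.5,fy=6.5,interpolation=cv2.INTER_CUBIC))"
```

```text
t 26.65 tcp [0.6043 0.2052 0.0567] yaw(tool x+180) 69.25 tilt z [ 0.001  0.001 -1.   ] dock xy 0.0682 0.0001 F [ 0.19 -0.28  0.24] Fdock -0.2 M [-0.02  0.01  0.04] open 0.03
```

View pics/y21.png

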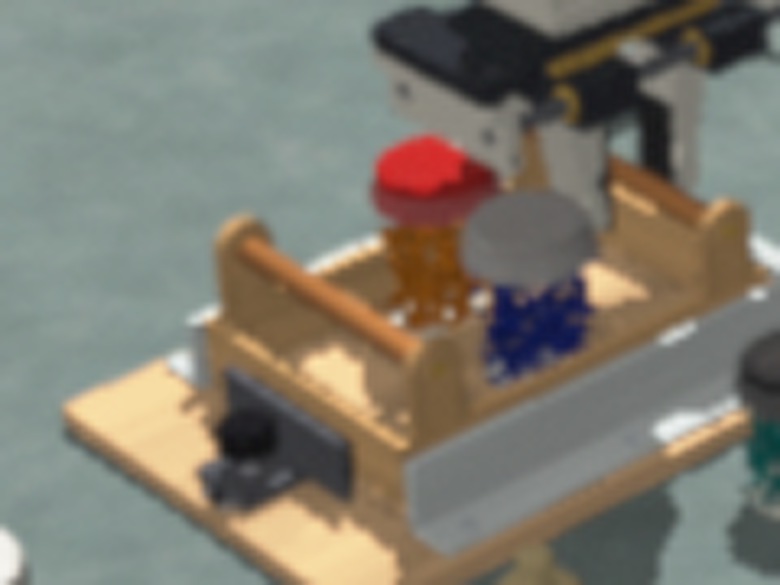

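>>> apply_moves(series=[0,0,-5,0,0,0,0,0,-15,0,0,0,0,0,-25,0,0,0,0,0,-35,0,0,0,0,0,-40,0,0,0,0,0,-40,0,0,0,0,0,-40,0,0,0,25,15,-10,0,0,0,30,20,0,0,0,0,30,20,0,0,0,0,30,20,0,0,0,0,20,20,0,0,0,0,0,0,0,0,0,0,0,0,0,0,0,0])

```text
clock: 28.15
ee_pos: [0.4672, 0.112, 0.2675]
orientation: [0.001, -0.568, 0.823, -0.0]
contact_force: [0.4, 0.3, -0.5]
opening: 0.0308
```

```bash
python3 look.py 22; python3 -c "
import cv2
cv2.imwrite('pics/x22.png',cv2.resize(cv2.imread('pics/t22.png')[175:265,190:310],None,fx=6,fy=6,interpolation=cv2.INTER_CUBIC))
cv2.imwrite('pics/y22.png',cv2.resize(cv2.imread('pics/s22.png')[230:330,175:325],None,fx=5,fy=5,interpolation=cv2.INTER_CUBIC))"
```

```text
t 28.15 tcp [0.4672 0.112  0.2675] yaw(tool x+180) 69.25 tilt z [ 0.002  0.001 -1.   ] dock xy -0.0675 0.0953 F [ 0.43  0.27 -0.52] Fdock 0.41 M [ 0.02 -0.05 -0.01] open 0.0308
```

View pics/x22.png

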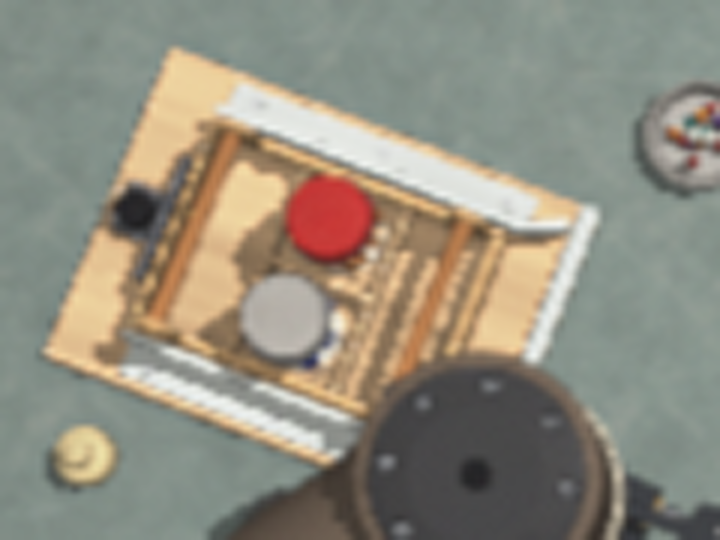

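View pics/y22.png

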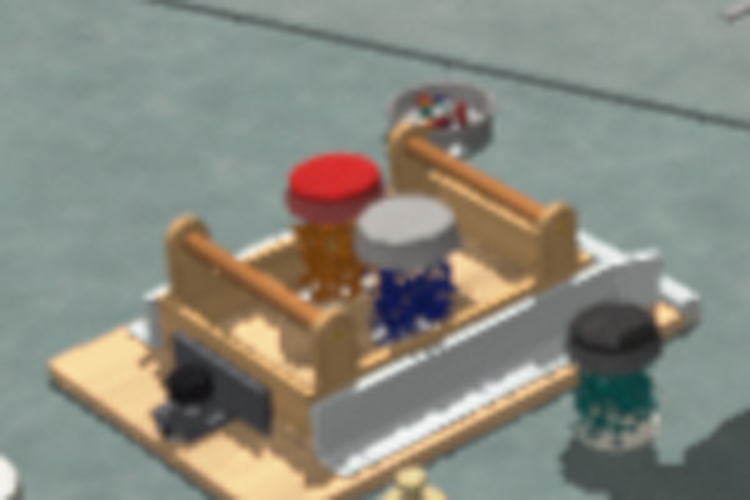

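```bash
python3 - <<'E'
from go import *
L_=lambda f:cv2.imread(f'pics/{f}.png')
a=cv2.cvtColor(L_('s17'),cv2.COLOR_BGR2GRAY);b=cv2.cvtColor(L_('s22'),cv2.COLOR_BGR2GRAY)
T=a[299:320,203:222]  # knob+foot
r=cv2.matchTemplate(b[294:325,198:227],T,cv2.TM_CCOEFF_NORMED);print('scene stop shift',np.array(cv2.minMaxLoc(r)[3])-5,r.max())
for A,B,box in((L_('top0'),L_('t22'),(198,204,214,219)),):
    x0,y0,x1,y1=box;a=cv2.cvtColor(A,cv2.COLOR_BGR2GRAY).astype(np.float32);b=cv2.cvtColor(B,cv2.COLOR_BGR2GRAY).astype(np.float32)
    up=lambda m:cv2.resize(m,None,fx=4,fy=4,interpolation=cv2.INTER_CUBIC)
    r=cv2.matchTemplate(up(b[y0-4:y1+4,x0-4:x1+4]),up(a[y0:y1,x0:x1]),cv2.TM_CCOEFF_NORMED);print('knob shift px',(np.array(cv2.minMaxLoc(r)[3])-16)/4,r.max())
im=cv2.cvtColor(L_('t22'),cv2.COLOR_BGR2RGB);c=lambda a,b:((a+.5)/6-.5+190,(b+.5)/6-.5+175)
for n,p,q in(('N',(232,135),(160,315)),('T',(460,222),(412,355))):
    A,B=dowel(im,c(*p),c(*q),.072,w=3);M=(A+B)[:2]/2-[.0012,.0027];d=A-B
    print(n,'along',((M-O)@U).round(4),'lat',((M-O)@L).round(4),'yaw',np.degrees(np.arctan2(d[1],d[0]))+90)
# bystanders
for n,p in(('dish',(703+0,140)),('brass',(85,455))): print(n,onz('top',*c(*p),.03).round(4))
E
```

```text
scene stop shift [0 0] 0.9692633
knob shift px [0. 0.] 0.9996247
N along 0.2165 lat -0.0006 yaw 69.10703471796725
T along 0.0673 lat -0.0172 yaw 69.225978747449
dish [0.7201 0.0454 0.03  ]
brass [0.5234 0.4159 0.03  ]
```

```bash
python3 -c "
from rig import bot
print(bot.hand_in(), bot.observe()['clock'])"
```

```text
the job is handed in; nothing more can be done
the job is handed in; nothing more can be done
```

The caddy is in its dock and the job is handed in, at about 28 s of the 64 s allowed. The hand-in reports no verdict.

**What I did**
- I gripped the leading dowel, lifted the nose and turned the caddy about 8° to line up with the dock. I then drew it over the sill with the rear edge still on the bench.
- I tipped the nose down onto the dock floor and took hold of the rear dowel instead. With that I carried the rear end over the sill, set it down behind it, and slid the caddy forward a millimetre or so at a time.
- The last two forward steps showed contact with the stop. The first raised the push from about 2 N to 5.5 N. The second raised it to 6.8 N with no further travel, well under the 18 N clamp. I then backed off, let go and moved the arm clear.

**Last checks**
- **Stop:** no visible shift in either camera.
- **Caddy:** the rear dowel sits within 0.1 mm (measurement limit about 1–2 mm) of where the gripper held it at contact, so I saw no rebound. Its yaw is within 0.2° of the dock's.
- **Jars and bystanders:** both jars stand upright in the caddy. The green jar, bead dish and brass weight look untouched.

**What disagreed or was weak**
- The two cameras disagreed by about 2 pixels, roughly 10 mm on the bench in the scene view. The first grasp showed the top camera about 3 mm off, and I corrected the dock position for that.
- In the final picture the arm hid one end of the rear dowel, so its sideways reading (-17 mm) is not valid.
- I judged the caddy flat, and the gap to the stop, from the contact forces and the pictures. I did not measure either directly.

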